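# Fetch the forming bar from its sliding-lid case and clip it into the bench fork

### The job

Open the sloping wooden case: lift its sliding lid over the lip at the open end, slide it right out of its grooves and lay it flat on the table, grip upwards. Then take out the steel forming bar and push it down past the sprung jaw of the fork clip until it lies fully home, centred in the clip, with the jaw sprung shut over it. Do not drop either of them, and leave the mallet, the block and the cup where they are.

Things in the scene. Friction and masses are not known exactly. Their poses are not given: they have to be found in the camera images.
- case: Fixed open-topped wooden case, outside 116 (x) x 186 (y) x 63 (z) mm, on a rest, its face sloping down 25 degrees away from the robot. Its frame is tilted too: z is the face normal, x points down the slope, y is level, the sliding direction. Origin: centre of its underside, 34 mm above the table. Floor 5 thick, walls 8. Two saddles on the floor at y = +-50 (14 wide, up to z = 31) carry the bar.
- case_lip (a point): Middle of the top of the low lip at the case's -y end, z = 46 in the case, flush with the lid's top. The lid rests on ledges at z = 40; overhangs along both sides hold it down (underside z = 58, top 63). Raised along case z by more than 6 and less than 12 mm, it slides out towards -y only; it is clear after 180 mm. Between the ledges, and between the overhangs, 85 mm are open.
- lid: Loose plywood lid 96 (x) x 166 (y) x 6 (z) mm, 0.1 to 0.2 kg, with 2 mm of play on every side in the case; at the start its frame is parallel to the case's. Origin: centre of its underside. On top stands a wooden grip 16 (x) x 60 (y) mm, 30 tall (its top 36 above the origin), centred at y = -30, nearer the lip.
- bar: Loose round steel bar, 16 mm diameter, 150 long, about 0.2 kg. Origin: its middle, on the axis, which is y. At the start it lies along the case's y, midway between the long sides, its axis 29 mm above the case's underside (24 above the inner floor).
- clip: Fixed fork clip, wooden base 130 (x) x 76 (y) x 8 mm. Origin: centre of its underside, on the table; the clipped bar lies along x. Two forks 14 wide at x = +-42 (70 mm clear between them for fingers); in each the bar drops between a fixed wooden prong (+y side, flared, 70 high) and a leaf of the sprung jaw (-y side, 72 high).
- clip_seat (a point): Where the middle of the bar is when fully home: 38 mm above the table, at the middle of the clip.
- jaw (a joint): Sprung dark steel jaw with a leaf on each fork, hinged low along the clip's -y side. rad: 0 shut, grows as it is pushed open (to 0.6). The bar pushed down, with roughly 8 N, opens it to about 0.13; it springs back to near 0 over the seated bar.
- mallet: Bystander: loose wooden mallet 250 mm long, 48 high. Origin underneath, about the middle of its length; head towards +x.
- dapping_block: Bystander: loose wooden block 70 x 70 x 45 mm, origin centre of its underside.
- cup: Bystander: loose white cup, 72 mm across, 75 high, origin centre of its underside.
There are look-alikes about, which are no part of the job. What is shaped like the lid but pink or red is not meant.

How it is judged:
On the way, in this order (a step that is already met when the one before it is completed fails the run):
1. the lid has been slid right out of the case over the lip (y of lid in the frame of case below -0.168 m), for 0.1 s.
2. the bar is down in the fork with the jaw shut over it (distance between bar and clip_seat below 0.015 m and z of bar in the frame of clip_seat below 0.003 m and value of joint jaw below 0.06 rad), for 0.2 s.
At the end, for the whole second after the job is handed in: The lid lies flat on the table, grip up (underside within 5 mm of it, tilt under 0.06 rad), at rest; the bar lies at rest in the fork clip, its middle within 15 mm of the seat point, within 3 mm of it sideways and in height, parallel to the clip within 0.06 rad, with the jaw shut (under 0.06 rad) (all of step 2 and height (world z) of lid below 0.005 m and angle between lid's own z axis and vertical below 0.06 rad and linear speed of each of lid, bar below 0.02 m/s and z of bar in the frame of clip_seat above -0.003 m and y of bar in the frame of clip_seat between -0.003 and 0.003 m and angle between the y axis of bar and the x axis of clip, either way round below 0.06 rad); the robot touches nothing.
It fails at once if the lid was dropped (moving faster than 0.7 m/s out of the fingers) (linear speed of lid above 0.7 m/s and contact force between the fingers and lid below 0.1 N).
It fails at once if the bar was dropped (moving faster than 0.7 m/s out of the fingers) (linear speed of bar above 0.7 m/s and contact force between the fingers and bar below 0.1 N).
It fails at once if a bystander was moved by more than 20 mm (distance of any of mallet, dapping_block, cup from where it was at the start of the episode above 0.02 m).
It also fails if it takes over 53 s, if anything falls off the work surface, if the arm or the gripper's body presses on something with over 40 N, if the wrist force passes 120 N, or if a joint passes its speed limit or range.

### The arm

A 6-joint arm with a two-finger parallel gripper is mounted at the origin on the work surface. World frame = base frame: x ahead of the robot, y to its left, z up, the work surface at z = 0. Lengths are in m, angles in rad, forces in N, time in s.
With the tool pointing down it reaches from about 0.375 to 0.825 m from the base axis. Payload 5.5 kg.
Tool frame: the origin (TCP) lies on the mounting face of the last link; the fingertips stand 173 mm ahead of it and the grasp point (between the pads) lies 155 mm ahead of it; z points along the fingers, y is the direction in which the jaws open and shut (so a half turn about z gives the same grasp; the last joint's range is limited). The gripper opens to 85 mm and grips with 20 to 120 N. Pads are 22 mm wide; open, the fingers measure 114 mm over their backs; the gripper's body (76 mm by 85 mm) begins 54 mm behind the grasp point. The pads swing forward as they close: fully open they stand 13 mm farther back than shut.
Start: joints at [-1.158, 0.314, -0.047, 1.21, 0, 1.571], TCP at [0.241, -0.55, 0.405] pointing down, gripper open.
Joint ranges: [-2.67, 2.67], [-0.69, 1.73], [-1.03, 1.25], [-2.08, 2.16], [-1.42, 1.45], [-3.14, 3.14]. Speed limits (rad/s): [2.39, 2.39, 3.01, 3.14, 3.14, 3.14].

### API

Orientations are given as a rotation vector (axis times angle).
In Python, from cell import ctrl, vision, order gives the robot as it stands.
- The arm moves only by the tool carry_out, never from a script. Its argument "targets" is one flat list of numbers, 7 for each row, row after row: the shift along the tool's x, y, z in cm, then the turn, a rotation vector about the tool's x, y, z in rad, then the opening, from 0 (shut) to 1 (fully open). In form: [tx, ty, tz, ax, ay, az, claw, tx, ty, tz, ax, ay, az, claw, ...]. A call has exactly 5 rows; each row is the pose to reach, as a shift and turn from the pose commanded when the call began, along the tool's axes at that moment; what a row does not reach only later rows make up. A row lasts 1/10 s, in which the tool goes at most 50 mm and 8.59 degrees, less where a joint would pass 70% of its speed; a pose out of reach is approached as far as the arm can. A call with a gripper value outside its range is refused whole. The fingers move at their own pace and stop on an object; the grip force is fixed at half the most. Time passes only in rows, so rows that repeat a pose let the fingers close, or fill a call up. It gives the time, the measured TCP pose, the force and the opening at its end, in the units of the state.
- ctrl.read_state(): the state, without advancing time (a new reading comes with each control period).
- vision.camera(name): name is "scene" or "top"; returns (picture, depth): 420x560x3 uint8, red, green, blue; 420x560 float32, m along the optical axis (not along the pixel's ray), 0 where there is no reading.
- vision.calibration(name): a dict with "camera_matrix" (3x3 intrinsics, pixels), "k1" (the pictures are not rectified: a ray, as slopes to the right and down, at radius r is drawn at 1 + k1 r^2 times it, then the intrinsics apply), "pose" (4x4, takes a point from camera to world coordinates). Camera axes: x right, y up, looking along -z (the intrinsics and any distortion apply to the point x, -y, -z); pixel columns grow to the right and rows downward; lengths in m; the calibration is good to about 2 mm. A picture is of the moment at which its call begins. calibration takes no time and is no camera call.
- order.sign_off(): hands the job in, once; it reports no verdict.
The state is a dict: "time_s": time; "joints": joint angles; "joint_velocities": joint speeds; "joint_torque": joint torques, N m; "eef_pos": TCP position; "orientation": TCP orientation; "contact_force": force on the tool from outside, world axes, zero at the start; "wrist_torque": the same for the moment, N m; "width": finger opening in m.
Only numpy, scipy, OpenCV 4.12 (cv2) and the standard library are available. Lean on these libraries where they do the work, as an engineer would, in place of code of your own. Each camera call takes 0.05 s, during which the arm holds its last target.

## Working session

There is one attempt and no reset: what is moved stays moved. The work goes in short steps, Python scripts to look and compute and a tool call to move; the robot and the scene stay as the last step left them, time stands still between calls to the robot, and variables do not carry over. Pictures are saved under pics/ and viewed, and the job is handed in when it is done.

Besides the shell and the picture viewer there is one more tool, called after ">>>" as a command line: name --argument value ..., lists and objects as JSON in quotes. carry_out: Moves the arm, as the interface text tells. Its arguments: {"type":"object","properties":{"targets":{"type":"array","items":{"type":"number"}}},"required":["targets"]}

```bash
ls -la; mkdir -p pics; python3 - <<'E'
from cell import ctrl,vision,order
import cv2,numpy as np
s=ctrl.read_state();print({k:np.round(v,4).tolist() for k,v in s.items()})
for n in ("scene","top"):
    p,d=vision.camera(n);np.savez(f"pics/{n}0.npz",p=p,d=d)
    cv2.imwrite(f"pics/{n}0.png",cv2.cvtColor(p,cv2.COLOR_RGB2BGR))
    c=vision.calibration(n);print(n,c["camera_matrix"],c["k1"],np.round(c["pose"],4))
E
```

```text
total 12
drwxr-xr-x  3 agent agent 4096 Dec  7 16:21 .
drwxr-xr-x 23 root  root  4096 Dec  7 16:21 ..
drwxr-xr-x  2 agent agent 4096 Dec  7 16:21 pics
{'time_s': 0.0, 'joints': [-1.158, 0.3142, -0.0481, 1.2102, 0.0, 1.5708], 'joint_velocities': [0.0006, -0.0001, -0.0001, 0.0005, -0.0001, -0.0009], 'joint_torque': [-0.0005, -53.9594, 33.9748, 0.0192, -0.0001, -0.0], 'eef_pos': [0.2406, -0.5493, 0.4039], 'orientation': [-3.0733, -0.6435, 0.0005], 'contact_force': [-0.3715, -0.1875, -0.3251], 'wrist_torque': [-0.0053, 0.0287, 0.0223], 'width': 0.0853}
scene [[380.90472634   0.         278.66270345]
 [  0.         380.90472634 209.36461847]
 [  0.           0.           1.        ]] -0.10719588856804559 [[ 0.5493 -0.5717  0.6094  1.0365]
 [ 0.8355  0.3624 -0.413  -0.3118]
 [ 0.0153  0.7361  0.6767  0.6325]
 [ 0.      0.      0.      1.    ]]
top [[391.26859023   0.         276.89780585]
 [  0.         391.26859023 217.12011621]
 [  0.           0.           1.        ]] -0.08530874009915859 [[-0.0025  0.9952 -0.0982  0.4457]
 [-0.9999 -0.0015  0.0105  0.0243]
 [ 0.0103  0.0982  0.9951  0.9146]
 [ 0.      0.      0.      1.    ]]
```

View pics/scene0.png

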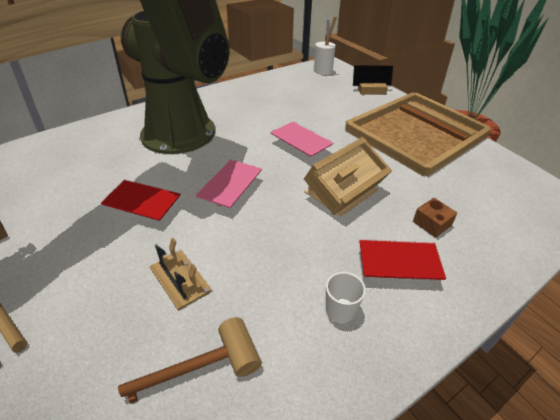

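View pics/top0.png

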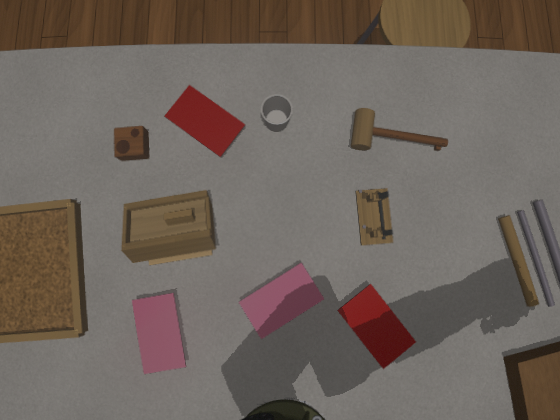

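```bash
cat > h.py <<'E'
import numpy as np,cv2,json
from scipy.spatial.transform import Rotation as R
from cell import ctrl,vision,order
CAL={n:vision.calibration(n) for n in("scene","top")}
def ray(n,u,v):
    c=CAL[n];K=c["camera_matrix"]
    p=cv2.undistortPoints(np.array([[[u,v]]],float),K,np.array([c["k1"],0,0,0.]))[0,0]
    P=c["pose"];return P[:3,3],P[:3,:3]@np.array([p[0],-p[1],-1.])
def dep(n,u,v,d): 
    o,r=ray(n,u,v);return o+r*d
def plane(n,u,v,z):
    o,r=ray(n,u,v);return o+r*((z-o[2])/r[2])
def tri(a,b):
    o1,r1=ray("scene",*a);o2,r2=ray("top",*b)
    A=np.stack([r1,-r2],1);t=np.linalg.lstsq(A,o2-o1,rcond=None)[0]
    p,q=o1+t[0]*r1,o2+t[1]*r2;return (p+q)/2,np.linalg.norm(p-q)
def proj(n,X):
    c=CAL[n];P=c["pose"];X=np.atleast_2d(X);q=(X-P[:3,3])@P[:3,:3]
    q=q*[1,-1,-1]
    return cv2.projectPoints(q.reshape(-1,1,3),np.zeros(3),np.zeros(3),c["camera_matrix"],np.array([c["k1"],0,0,0.]))[0][:,0]
def cloud(n,d):
    c=CAL[n];h,w=d.shape;uu,vv=np.meshgrid(np.arange(w),np.arange(h))
    p=cv2.undistortPoints(np.stack([uu,vv],-1).reshape(-1,1,2).astype(float),c["camera_matrix"],np.array([c["k1"],0,0,0.]))[:,0]
    q=np.c_[p[:,0],-p[:,1],-np.ones(len(p))]*d.reshape(-1,1)
    P=c["pose"];return (q@P[:3,:3].T+P[:3,3]).reshape(h,w,3)
def crop(n,tag,box,k,p=None,name=None):
    if p is None: p=np.load(f"pics/{n}{tag}.npz")["p"]
    x0,y0,x1,y1=box
    im=cv2.resize(p[y0:y1,x0:x1],None,fx=k,fy=k,interpolation=cv2.INTER_CUBIC)
    cv2.imwrite(name or f"pics/{n}{tag}_{x0}_{y0}.png",cv2.cvtColor(im,cv2.COLOR_RGB2BGR))
def snap(n,tag):
    p,d=vision.camera(n);np.savez(f"pics/{n}{tag}.npz",p=p,d=d)
    cv2.imwrite(f"pics/{n}{tag}.png",cv2.cvtColor(p,cv2.COLOR_RGB2BGR));return p,d
def caseframe(x,y,yaw):
    Rz=R.from_euler('z',yaw).as_matrix();Ry=R.from_euler('y',25,degrees=True).as_matrix()
    T=np.eye(4);T[:3,:3]=Rz@Ry;T[:3,3]=[x,y,.034];return T
def tf(T,p): return np.atleast_2d(p)@T[:3,:3].T+T[:3,3]
E
python3 - <<'E'
from h import *
crop("top",0,(115,180,225,270),7);crop("scene",0,(295,135,400,215),7)
crop("top",0,(345,175,405,255),7);crop("scene",0,(140,230,220,310),7)
E
```

```text
(no output)
```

View pics/top0_115_180.png

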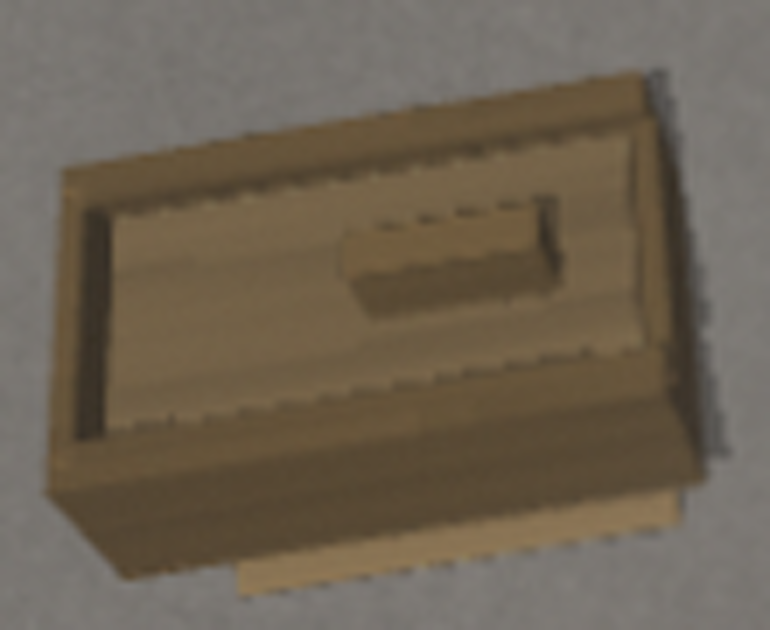

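View pics/scene0_295_135.png

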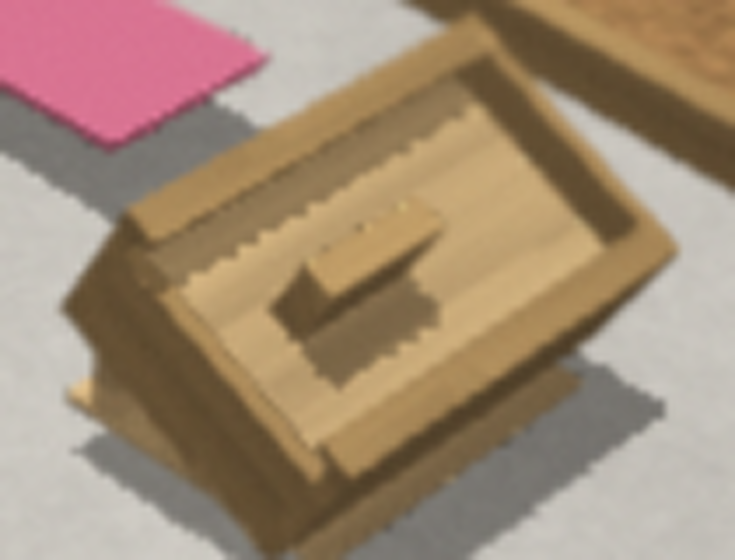

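View pics/top0_345_175.png

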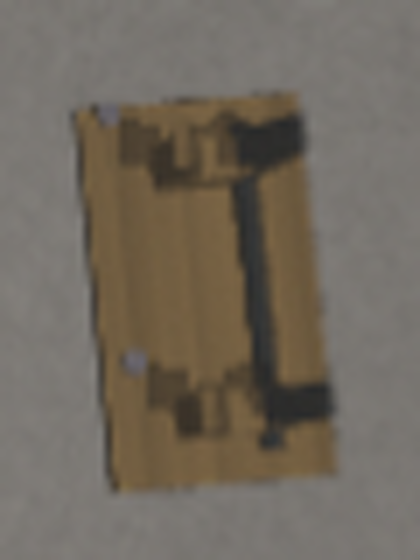

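View pics/scene0_140_230.png

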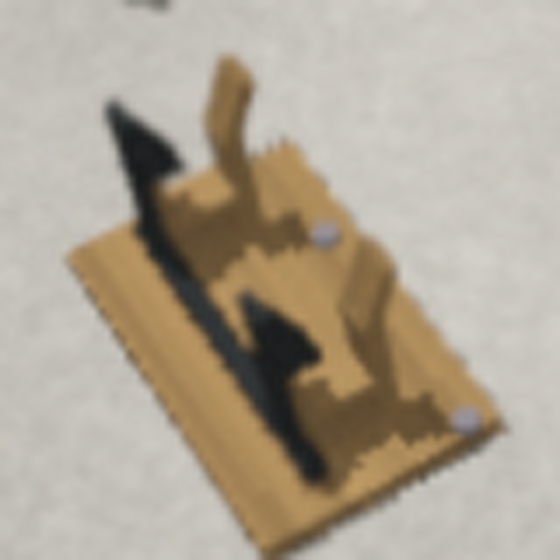

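```bash
cat > fit.py <<'E'
from h import *
from scipy.optimize import least_squares
def un(c,x0,y0,k=7): return [x0+(c[0]+.5)/k-.5,y0+(c[1]+.5)/k-.5]
case={"top":[((58,93,63),(63,170)),((-58,93,63),(47,490)),((-58,-93,63),(662,396)),((58,-93,63),(643,73)),((-58,93,0),(126,580)),((-58,-93,0),(705,484))],
"scene":[((58,93,63),(678,248)),((-58,93,63),(475,13)),((-58,-93,63),(127,212)),((58,-93,63),(346,478)),((-58,-93,0),(63,305))]}
clip={"top":[((65,38,8),(75,113)),((65,-38,8),(300,95)),((-65,-38,8),(338,473)),((-65,38,8),(113,490))],
"scene":[((65,-38,8),(266,549)),((65,38,8),(503,426)),((-65,-38,8),(70,255)),((-65,38,8),(285,140))]}
def run(D,off,p0,frame,lab):
    def f(p,full=False):
        T=frame(p);r=[]
        for n in D:
            X=np.array([a for a,b in D[n]])/1e3;U=np.array([un(b,*off[n]) for a,b in D[n]])
            r.append(proj(n,tf(T,X))-U)
        return np.concatenate(r).ravel()
    s=least_squares(f,p0,loss='soft_l1');print(lab,np.round(s.x,4),"\n",np.round(f(s.x).reshape(-1,2),1).tolist());return s.x
oc={"top":(115,180),"scene":(295,135)};ok={"top":(345,175),"scene":(140,230)}
def fr(p):
    T=caseframe(p[0],p[1],p[2])
    if len(p)>3:
        T[:3,:3]=R.from_euler('z',p[2]).as_matrix()@R.from_euler('y',p[4]).as_matrix();T[2,3]=p[3]
    return T
def fk(p):
    T=np.eye(4);T[:3,:3]=R.from_euler('z',p[2]).as_matrix();T[:3,3]=[p[0],p[1],p[3] if len(p)>3 else 0];return T
if __name__=="__main__":
    for n in("top","scene"):
        run({n:case[n]},oc,[.5,.3,.1],fr,"case "+n);run({n:clip[n]},ok,[.45,-.2,.1],fk,"clip "+n)
    run(case,oc,[.5,.3,.1],fr,"case");run(case,oc,[.5,.3,.1,.034,.43],fr,"case5")
    run(clip,ok,[.45,-.2,.1],fk,"clip");run(clip,ok,[.45,-.2,.1,0],fk,"clip4")
E
python3 fit.py
```

```text
case top [0.4971 0.2493 0.1591] 
 [[-0.0, -0.6], [-0.5, 0.6], [0.5, -0.3], [-0.1, -0.3], [-0.3, 0.1], [0.3, 0.5]]
clip top [ 0.537  -0.2136  0.0738] 
 [[0.2, -0.7], [-0.3, -0.4], [-0.1, 0.4], [0.1, 0.6]]
case scene [0.4949 0.2505 0.1597] 
 [[0.6, 0.3], [-0.2, 0.1], [-0.2, -0.6], [0.5, -0.2], [-0.7, 0.2]]
clip scene [ 0.5366 -0.2141  0.0791] 
 [[-0.3, 0.8], [0.2, -1.2], [-0.7, -0.1], [0.8, 0.1]]
case [0.4966 0.2494 0.159 ] 
 [[-0.1, -0.4], [-0.5, 0.8], [0.5, -0.0], [-0.1, -0.0], [-0.4, 0.3], [0.3, 0.7], [0.8, 0.8], [-0.0, 0.5], [-0.2, -0.1], [0.6, 0.4], [-0.6, 0.7]]
case5 [0.4965 0.2489 0.1599 0.0354 0.4418] 
 [[-0.1, -0.4], [-0.6, 0.7], [0.6, -0.3], [0.0, -0.2], [-0.4, 0.4], [0.4, 0.6], [0.7, 0.5], [0.0, 0.1], [-0.1, -0.5], [0.6, 0.2], [-0.7, 0.3]]
clip [ 0.5368 -0.2139  0.0757] 
 [[0.3, -0.6], [-0.3, -0.3], [0.1, 0.4], [0.3, 0.6], [-0.2, 0.9], [0.3, -1.0], [-0.4, -0.2], [1.1, 0.1]]
clip4 [ 5.367e-01 -2.139e-01  7.560e-02 -4.000e-04] 
 [[0.3, -0.5], [-0.3, -0.2], [0.1, 0.5], [0.3, 0.7], [-0.2, 1.0], [0.3, -0.9], [-0.4, -0.1], [1.1, 0.2]]
```

```bash
cat >> h.py <<'E'
TC=caseframe(.4966,.2492,.1592)
TK=np.eye(4);TK[:3,:3]=R.from_euler('z',.0757).as_matrix();TK[:3,3]=[.5368,-.2139,0]
def pose():
    s=ctrl.read_state();T=np.eye(4);T[:3,:3]=R.from_rotvec(s["orientation"]).as_matrix();T[:3,3]=s["eef_pos"];return T,s
def goal(g,yax,zax,dist=.155):
    "tool pose with grasp point at g"
    z=np.array(zax)/np.linalg.norm(zax);y=np.array(yax,float);y-=z*(y@z);y/=np.linalg.norm(y)
    T=np.eye(4);T[:3,:3]=np.stack([np.cross(y,z),y,z],1);T[:3,3]=np.array(g)-dist*z;return T
def delta(G,C=None):
    C=pose()[0] if C is None else C
    D=np.linalg.inv(C)@G;rv=R.from_matrix(D[:3,:3]).as_rotvec()
    print("shift cm",np.round(D[:3,3]*100,2),"rot",np.round(rv,4));return D
E
python3 - <<'E'
from h import *
def ov(n,off,box,pts,name,k=7):
    p=np.load(f"pics/{n}0.npz")["p"];x0,y0,x1,y1=box
    im=cv2.resize(p[y0:y1,x0:x1],None,fx=k,fy=k,interpolation=cv2.INTER_CUBIC)[:,:,::-1].copy()
    for u,v in proj(n,pts): cv2.circle(im,(int((u+.5-x0)*k),int((v+.5-y0)*k)),3,(0,0,255),-1)
    cv2.imwrite(name,im)
g=np.array([[a,b,76] for a in(-8,8) for b in(-60,0)]+[[a,b,46] for a in(-42.5,42.5) for b in (-83,83)])/1e3
ov("top",0,(115,180,225,270),tf(TC,g),"pics/ovt.png");ov("scene",0,(295,135,400,215),tf(TC,g),"pics/ovs.png")
# clip heights from depth
d=np.load("pics/top0.npz")["d"];c=cloud("top",d)
m=tf(np.linalg.inv(TK),c.reshape(-1,3)).reshape(c.shape)*1e3
for v in range(188,246,4):
    print(v,[ (int(a),int(b),int(z)) for a,b,z in m[v,356:396:3] ])
E
```

```text
188 [(71, 34, -2), (70, 28, 2), (70, 20, 1), (69, 13, 0), (69, 5, -1), (68, 0, 2), (68, -8, 0), (67, -15, 1), (66, -22, 2), (66, -30, 0), (64, -35, 7), (65, -44, 0), (65, -52, 0), (64, -58, 1)]
192 [(60, 37, 9), (59, 30, 8), (59, 22, 6), (58, 16, 9), (58, 9, 8), (48, 18, 72), (57, -5, 9), (56, -11, 11), (56, -19, 7), (47, -9, 64), (46, -14, 70), (55, -43, 0), (55, -51, 0), (54, -58, 0)]
196 [(51, 37, 6), (50, 31, 10), (49, 24, 8), (49, 17, 11), (46, 14, 26), (40, 19, 70), (45, 1, 28), (44, -5, 29), (40, -4, 56), (39, -9, 61), (37, -13, 70), (46, -42, 1), (45, -49, 1), (45, -58, -2)]
200 [(42, 38, 2), (41, 32, 8), (40, 25, 9), (40, 17, 7), (37, 15, 24), (34, 12, 40), (35, 2, 28), (35, -3, 31), (34, -11, 28), (36, -24, 7), (36, -32, 7), (36, -41, 1), (35, -48, 1), (35, -56, 0)]
204 [(32, 38, 1), (31, 33, 8), (31, 25, 3), (30, 19, 8), (30, 11, 7), (29, 4, 7), (28, -1, 10), (28, -9, 9), (26, -12, 20), (27, -24, 6), (26, -31, 7), (26, -38, 6), (26, -48, -1), (25, -54, 0)]
208 [(23, 39, 0), (22, 34, 7), (21, 27, 9), (21, 20, 8), (20, 12, 7), (19, 6, 10), (19, -1, 7), (18, -8, 7), (17, -13,
[... 1199 characters left out ...]
-40, -3, 53), (-40, -8, 60), (-41, -13, 65), (-42, -17, 74), (-40, -47, 2)]
236 [(-42, 46, 0), (-43, 39, 0), (-43, 33, 7), (-44, 26, 9), (-44, 19, 6), (-45, 14, 16), (-47, 22, 72), (-48, 11, 57), (-47, -2, 29), (-47, -14, 14), (-48, -22, 9), (-48, -30, 8), (-49, -38, 5), (-49, -47, -2)]
240 [(-51, 46, -1), (-52, 40, 2), (-53, 34, 6), (-53, 27, 8), (-54, 21, 11), (-54, 13, 9), (-55, 6, 7), (-55, 0, 7), (-56, -7, 9), (-57, -14, 8), (-57, -22, 7), (-58, -28, 10), (-58, -36, 8), (-59, -45, 2)]
244 [(-61, 47, -3), (-61, 40, 0), (-62, 35, 9), (-62, 28, 7), (-63, 20, 2), (-64, 12, 0), (-64, 5, 0), (-65, -2, 0), (-65, -9, 0), (-66, -16, 0), (-66, -23, 0), (-67, -30, 0), (-68, -37, 0), (-68, -45, 0)]
```

View pics/ovt.png

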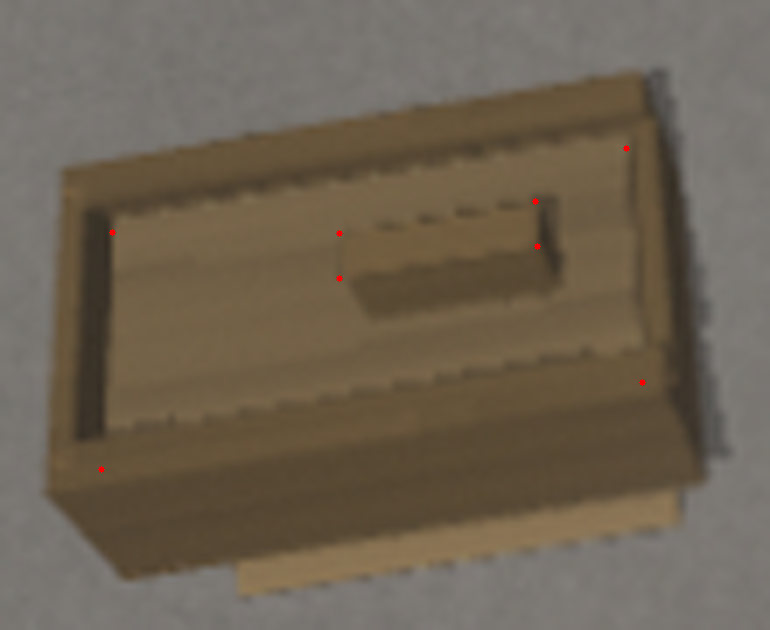

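View pics/ovs.png

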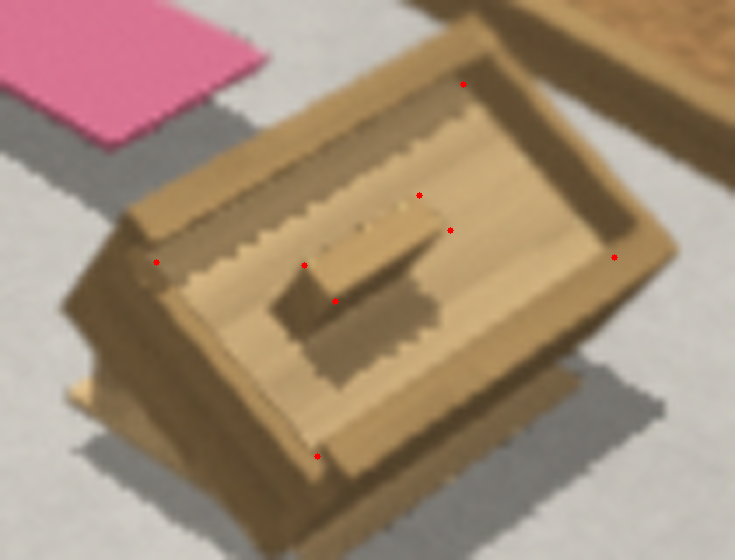

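```bash
cat >> h.py <<'E'
def lidgoal(x,y,z): 
    return goal(tf(TC,np.array([x,y,z])/1e3)[0],TC[:3,0],-TC[:3,2])
E
python3 - <<'E'
from h import *
G=lidgoal(0,-31,140);print(G[:3,3]);delta(G)
E
```

```text
[0.62461021 0.23835612 0.3013608 ]
shift cm [ 66.78 -56.73  10.35] rot [ 0.3697 -0.2881 -1.2947]
```

>>> carry_out --targets '[66.8, -56.7, 4, 0.37, -0.288, -1.295, 0.5, 66.8, -56.7, 4, 0.37, -0.288, -1.295, 0.5, 66.8, -56.7, 4, 0.37, -0.288, -1.295, 0.5, 66.8, -56.7, 4, 0.37, -0.288, -1.295, 0.5, 66.8, -56.7, 4, 0.37, -0.288, -1.295, 0.5]'

```text
time_s: 0.6
eef_pos: [0.3506, -0.3234, 0.3931]
orientation: [-2.507, -1.584, 0.286]
contact_force: [1.7, -0.2, -0.4]
width: 0.043
```

```bash
cat > d.py <<'E'
from h import *
import sys
def st():
    T,s=pose();print(round(s["time_s"],2),"pos",np.round(s["eef_pos"],4),"q",np.round(s["joints"],2),"F",np.round(s["contact_force"],1),"M",np.round(s["wrist_torque"],2),"w",round(s["width"]*1e3,1))
    g=T[:3,3]+.155*T[:3,2];print("grasp",np.round(g,4),"in case",np.round(tf(np.linalg.inv(TC),g)[0]*1e3,1),"clip",np.round(tf(np.linalg.inv(TK),g)[0]*1e3,1));return T
E
python3 - <<'E'
from d import *
st();delta(lidgoal(0,-31,140))
E
```

```text
0.6 pos [ 0.3506 -0.3234  0.3931] q [-0.7   0.21 -0.23  1.35 -0.13  1.33] F [ 1.7 -0.2 -0.4] M [-0.05 -0.3  -0.  ] w 43.0
grasp [ 0.3123 -0.318   0.243 ] in case [-334.7 -530.8   74.5] clip [-231.7  -86.9  243. ]
shift cm [63.    2.22  4.07] rot [ 0.1674 -0.1291 -0.5848]
```

>>> carry_out --targets '[63, 2.2, 4, 0.167, -0.129, -0.585, 0.5, 63, 2.2, 4, 0.167, -0.129, -0.585, 0.5, 63, 2.2, 4, 0.167, -0.129, -0.585, 0.5, 63, 2.2, 4, 0.167, -0.129, -0.585, 0.5, 63, 2.2, 4, 0.167, -0.129, -0.585, 0.5]'

```text
time_s: 1.1
eef_pos: [0.4605, -0.1012, 0.3565]
orientation: [-1.83, -2.146, 0.476]
contact_force: [1.0, -0.4, -0.4]
width: 0.0428
```

```bash
python3 - <<'E'
from d import *
st();delta(lidgoal(0,-31,140))
E
```

```text
1.1 pos [ 0.4605 -0.1012  0.3565] q [-0.17  0.33 -0.2   1.46 -0.14  1.27] F [ 1.  -0.4 -0.4] M [ 0.   -0.51  0.03] w 42.8
grasp [ 0.3958 -0.1116  0.216 ] in case [-219.  -340.2   98.7] clip [-132.9  112.7  216. ]
shift cm [30.94 21.87 -4.13] rot [-0.0001  0.0001 -0.0009]
```

>>> carry_out --targets '[30.9, 21.9, -4.1, 0, 0, 0, 0.5, 30.9, 21.9, -4.1, 0, 0, 0, 0.5, 30.9, 21.9, -4.1, 0, 0, 0, 0.5, 30.9, 21.9, -4.1, 0, 0, 0, 0.5, 30.9, 21.9, -4.1, 0, 0, 0, 0.5]'

```text
time_s: 1.6
eef_pos: [0.5692, 0.1207, 0.3202]
orientation: [-1.835, -2.143, 0.475]
contact_force: [0.8, -1.0, 0.2]
width: 0.0426
```

```bash
python3 - <<'E'
from d import *
st();delta(lidgoal(0,-31,140))
E
```

```text
1.6 pos [0.5692 0.1207 0.3202] q [0.2  0.57 0.08 1.52 0.02 1.62] F [ 0.8 -1.   0.2] M [ 0.06 -0.4   0.04] w 42.6
grasp [0.5048 0.1105 0.1796] in case [ -74.2 -138.3  126.1] clip [ -7.4 325.9 179.6]
shift cm [10.77  7.39 -1.37] rot [ 0.0015 -0.0006 -0.0048]
```

>>> carry_out --targets '[10.8, 7.4, -1.4, 0, 0, 0, 0.5, 10.8, 7.4, -1.4, 0, 0, 0, 0.5, 10.8, 7.4, -1.4, 0, 0, 0, 0.5, 10.8, 7.4, -1.4, 0, 0, 0, 0.5, 10.8, 7.4, -1.4, 0, 0, 0, 0.5]'

```text
time_s: 2.1
eef_pos: [0.6241, 0.2371, 0.3012]
orientation: [-1.834, -2.144, 0.477]
contact_force: [0.2, -0.1, -0.3]
width: 0.0429
```

```bash
python3 - <<'E'
from d import *
st();delta(lidgoal(0,-31,70))
snap("top",1);snap("scene",1)
crop("top",1,(95,160,235,270),5);crop("scene",1,(275,75,415,215),4)
E
```

```text
2.1 pos [0.6241 0.2371 0.3012] q [0.34 0.74 0.34 1.6  0.08 1.74] F [ 0.2 -0.1 -0.3] M [ 0.02 -0.38 -0.01] w 42.9
grasp [0.5595 0.2267 0.1607] in case [ -0.5 -32.2 139.5] clip [ 55.9 437.6 160.7]
shift cm [0.11 0.05 6.95] rot [ 0.0004  0.0004 -0.0039]
```

View pics/scene1_275_75.png

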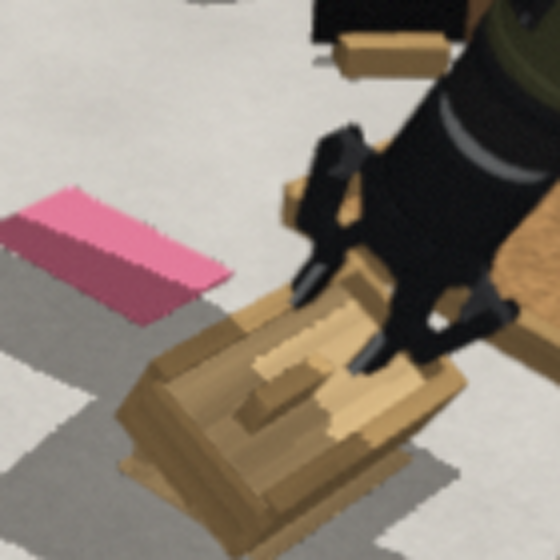

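View pics/top1_95_160.png

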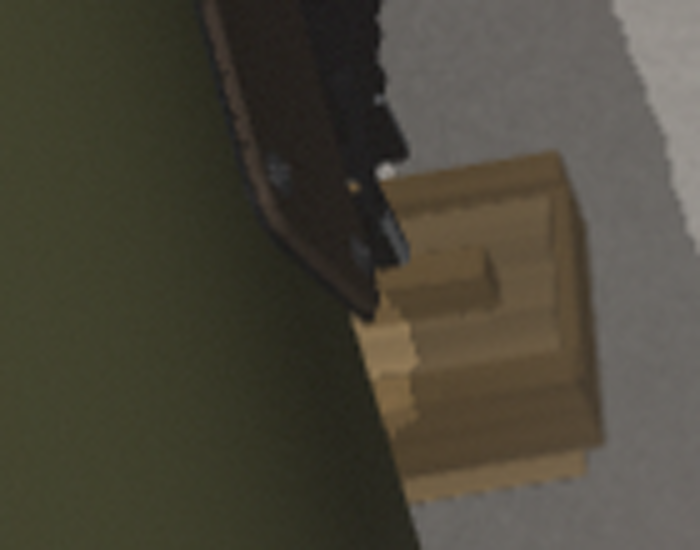

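>>> carry_out --targets '[0.1, 0.05, 2.5, 0, 0, 0, 0.5, 0.1, 0.05, 5, 0, 0, 0, 0.5, 0.1, 0.05, 7, 0, 0, 0, 0.5, 0.1, 0.05, 7, 0, 0, 0, 0.5, 0.1, 0.05, 7, 0, 0, 0, 0.5]'

```text
time_s: 2.7
eef_pos: [0.5955, 0.232, 0.2397]
orientation: [-1.837, -2.142, 0.474]
contact_force: [0.8, 0.7, 0.0]
width: 0.0424
```

```bash
python3 - <<'E'
from d import *
st();delta(lidgoal(0,-31,70))
snap("scene",2)
crop("scene",2,(285,75,425,215),5)
E
```

```text
2.7 pos [0.5955 0.232  0.2397] q [0.35 0.72 0.16 1.44 0.08 1.75] F [0.8 0.7 0. ] M [ 0.09 -0.47  0.03] w 42.4
grasp [0.5311 0.2219 0.099 ] in case [ -0.5 -32.4  71.5] clip [ 27.3 435.   99. ]
shift cm [0.16 0.08 0.15] rot [ 0.0021 -0.0014 -0.0062]
```

View pics/scene2_285_75.png

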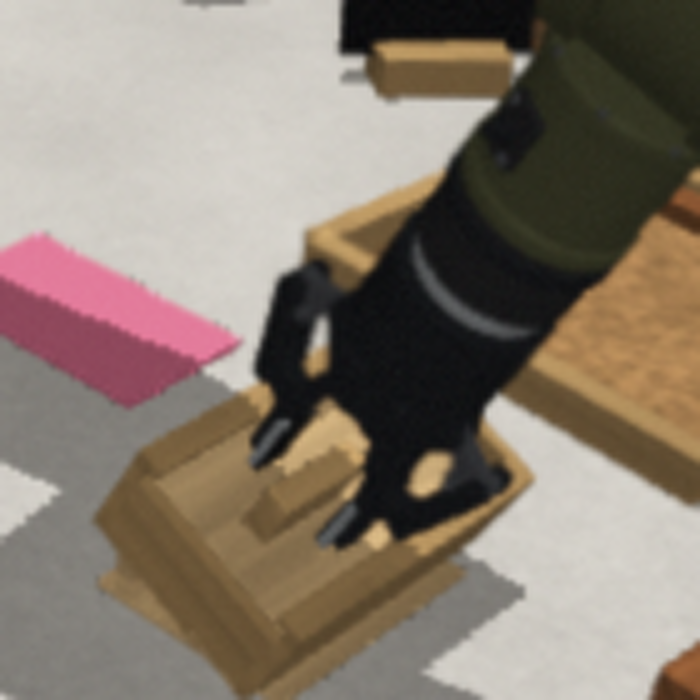

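>>> carry_out --targets '[0.1, 0.05, 0, 0, 0, 0, 0, 0.1, 0.05, 0, 0, 0, 0, 0, 0.1, 0.05, 0, 0, 0, 0, 0, 0.1, 0.05, 0, 0, 0, 0, 0, 0.1, 0.05, 0, 0, 0, 0, 0]'

```text
time_s: 3.25
eef_pos: [0.5967, 0.2343, 0.2398]
orientation: [-1.837, -2.144, 0.471]
contact_force: [2.9, 0.2, 6.4]
width: 0.0146
```

```bash
python3 - <<'E'
from d import *
st();delta(lidgoal(0,-31,80))
E
```

```text
3.25 pos [0.5967 0.2343 0.2398] q [0.35 0.73 0.17 1.44 0.08 1.75] F [2.9 0.2 6.4] M [ 0.01 -0.3  -0.  ] w 14.6
grasp [0.5326 0.2242 0.099 ] in case [  1.2 -30.3  72.2] clip [ 29.  437.2  99. ]
shift cm [-0.05 -0.04 -0.78] rot [ 0.0048 -0.0013 -0.0049]
```

>>> carry_out --targets '[0, 0, -0.3, 0, 0, 0, 0, 0, 0, -0.6, 0, 0, 0, 0, 0, 0, -0.9, 0, 0, 0, 0, 0, 0, -0.9, 0, 0, 0, 0, 0, 0, -0.9, 0, 0, 0, 0]'

```text
time_s: 3.75
eef_pos: [0.5995, 0.2347, 0.2464]
orientation: [-1.836, -2.143, 0.474]
contact_force: [-0.1, -0.0, -0.9]
width: 0.0148
```

```bash
python3 - <<'E'
from d import *
st()
snap("scene",3)
crop("scene",3,(285,75,425,215),5)
E
```

```text
3.75 pos [0.5995 0.2347 0.2464] q [0.35 0.73 0.19 1.46 0.08 1.75] F [-0.1 -0.  -0.9] M [ 0.05 -0.55  0.  ] w 14.8
grasp [0.5351 0.2245 0.1058] in case [  0.5 -30.5  79.5] clip [ 31.5 437.3 105.8]
```

View pics/scene3_285_75.png

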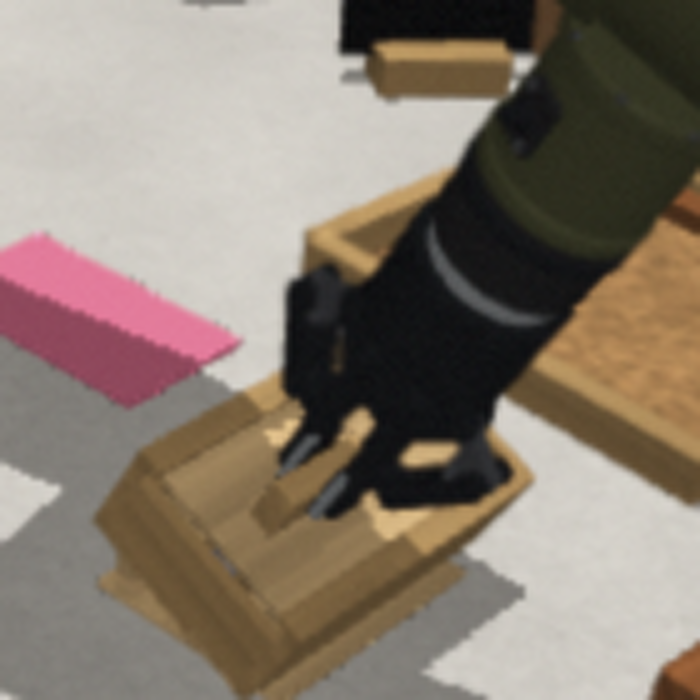

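>>> carry_out --targets '[0, 0, -0.1, 0, 0, 0, 0, -1, 0, -0.1, 0, 0, 0, 0, -2.5, 0, -0.1, 0, 0, 0, 0, -4, 0, -0.1, 0, 0, 0, 0, -5, 0, -0.1, 0, 0, 0, 0]'

```text
time_s: 4.3
eef_pos: [0.6079, 0.1832, 0.2476]
orientation: [-1.837, -2.141, 0.474]
contact_force: [0.2, -0.2, -1.1]
width: 0.0146
```

```bash
python3 - <<'E'
from d import *
st();delta(lidgoal(0.3,-220,80.5))
snap("scene",4)
crop("scene",4,(265,75,405,215),5)
E
```

```text
4.3 pos [0.6079 0.1832 0.2476] q [0.28 0.71 0.16 1.45 0.05 1.69] F [ 0.2 -0.2 -1.1] M [ 0.03 -0.55 -0.01] w 14.6
grasp [0.5435 0.173  0.107 ] in case [  0.2 -82.6  80.6] clip [ 35.9 385.3 107. ]
shift cm [-13.72   0.13  -0.  ] rot [ 0.0018 -0.0011 -0.0065]
```

View pics/scene4_265_75.png

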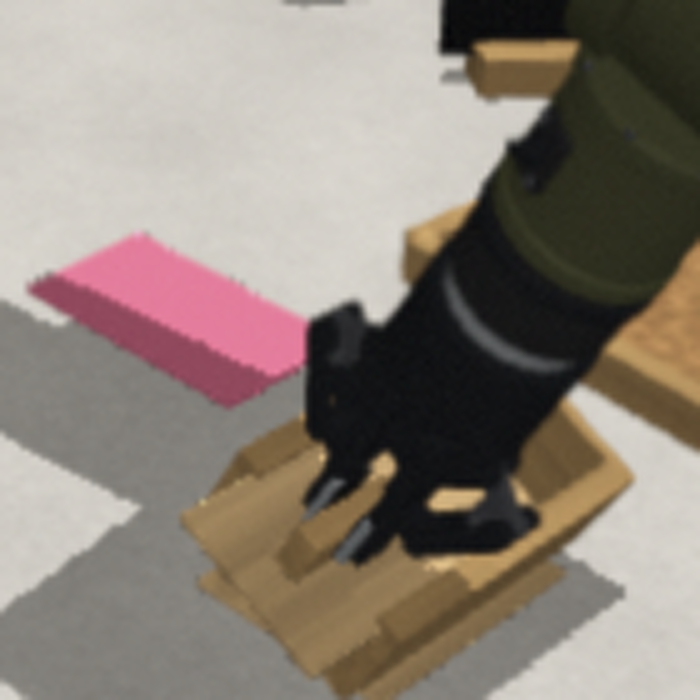

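>>> carry_out --targets '[-2.5, 0.05, 0, 0, 0, 0, 0, -5, 0.1, 0, 0, 0, 0, 0, -8, 0.1, 0, 0, 0, 0, 0, -11, 0.1, 0, 0, 0, 0, 0, -14, 0.1, 0, 0, 0, 0, 0]'

```text
time_s: 4.85
eef_pos: [0.6301, 0.0457, 0.2474]
orientation: [-1.836, -2.143, 0.474]
contact_force: [0.1, 0.4, -0.9]
width: 0.0145
```

```bash
python3 - <<'E'
from d import *
st();delta(lidgoal(0.3,-220,80.5))
snap("scene",5)
cv2.imwrite("pics/s5.png",cv2.resize(cv2.imread("pics/scene5.png"),(800,600)))
E
```

```text
4.85 pos [0.6301 0.0457 0.2474] q [ 0.08  0.71  0.15  1.45 -0.03  1.5 ] F [ 0.1  0.4 -0.9] M [ 0.05 -0.53  0.02] w 14.5
grasp [0.5657 0.0355 0.1068] in case [   0.4 -221.9   80.5] clip [ 47.7 246.5 106.8]
shift cm [0.21 0.02 0.  ] rot [ 0.0021 -0.0013 -0.0052]
```

View pics/s5.png

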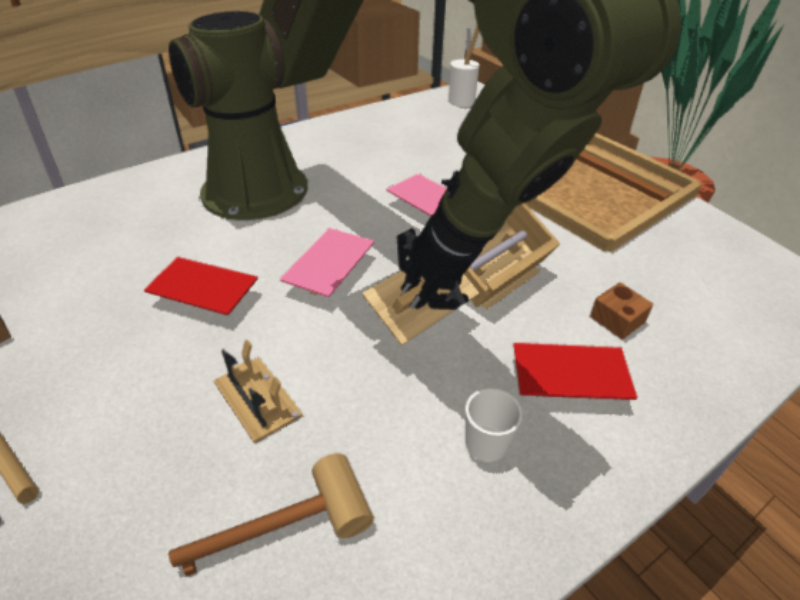

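```bash
python3 - <<'E'
from d import *
for u,v in [(303,263),(325,297),(241,298),(262,337),(185,87),(244,125),(222,156),(277,125)]: print(u,v,np.round(plane("top",u,v,0),3))
T=st()
# lid goal: centre (.53,-.01), yaw .159->keep .08
yaw=.08;ex=np.array([np.cos(yaw),np.sin(yaw),0]);ey=np.array([-ex[1],ex[0],0])
c=np.array([.53,-.005,0]);
for h in(.12,.045,.034): 
    G=goal(c-.0305*ey+np.array([0,0,h]),ex,[0,0,-1]);delta(G)
print(np.round(G,3))
E
```

```text
303 263 [ 0.429 -0.046  0.   ]
325 297 [ 0.35  -0.096  0.   ]
241 298 [0.348 0.098 0.   ]
262 337 [0.259 0.05  0.   ]
185 87 [0.858 0.24  0.   ]
244 125 [0.76  0.094 0.   ]
222 156 [0.683 0.146 0.   ]
277 125 [0.76  0.014 0.   ]
4.9 pos [0.6307 0.0412 0.2474] q [ 0.07  0.71  0.15  1.45 -0.04  1.5 ] F [-0.  -2.2 -0.4] M [-0.19 -0.57  0.11] w 14.8
grasp [0.5663 0.0307 0.1068] in case [   0.3 -226.8   80.4] clip [ 48.  241.7 106.8]
shift cm [ -6.1  -11.01   2.09] rot [-0.4338  0.0198  0.069 ]
shift cm [-6.07 -7.85  8.9 ] rot [-0.4338  0.0198  0.069 ]
shift cm [-6.06 -7.39  9.89] rot [-0.4338  0.0198  0.069 ]
[[-0.08   0.997  0.     0.532]
 [ 0.997  0.08   0.    -0.035]
 [ 0.     0.    -1.     0.189]
 [ 0.     0.     0.     1.   ]]
```

>>> carry_out --targets '[-1.2, -2.2, 0.4, -0.087, 0.004, 0.014, 0, -2.4, -4.4, 0.8, -0.174, 0.008, 0.028, 0, -3.6, -6.6, 1.2, -0.26, 0.012, 0.042, 0, -4.9, -8.8, 1.6, -0.347, 0.016, 0.055, 0, -6.1, -11, 2.1, -0.434, 0.02, 0.069, 0]'

```text
time_s: 5.4
eef_pos: [0.5312, -0.0306, 0.2752]
orientation: [2.128, 2.311, 0.008]
contact_force: [0.3, -0.3, -1.0]
width: 0.0148
```

```bash
cat >> h.py <<'E'
def lay(h,c=(.53,-.005),yaw=.08):
    ex=np.array([np.cos(yaw),np.sin(yaw),0]);ey=np.array([-ex[1],ex[0],0])
    return goal(np.array([*c,0])-.0305*ey+np.array([0,0,h]),ex,[0,0,-1])
E
python3 - <<'E'
from d import *
st();delta(lay(.05))
snap("scene",6)
cv2.imwrite("pics/s6.png",cv2.resize(cv2.imread("pics/scene6.png")[80:380,160:560],None,fx=2,fy=2,interpolation=2))
E
```

```text
5.4 pos [ 0.5312 -0.0306  0.2752] q [-0.06  0.28 -0.41  0.88  0.    1.43] F [ 0.3 -0.3 -1. ] M [-0.08 -0.   -0.05] w 14.8
grasp [ 0.5318 -0.03    0.1202] in case [ -45.1 -281.3   74.1] clip [  8.9 183.7 120.2]
shift cm [-0.51  0.06  7.02] rot [ 0.0039 -0.0033  0.0022]
```

View pics/s6.png

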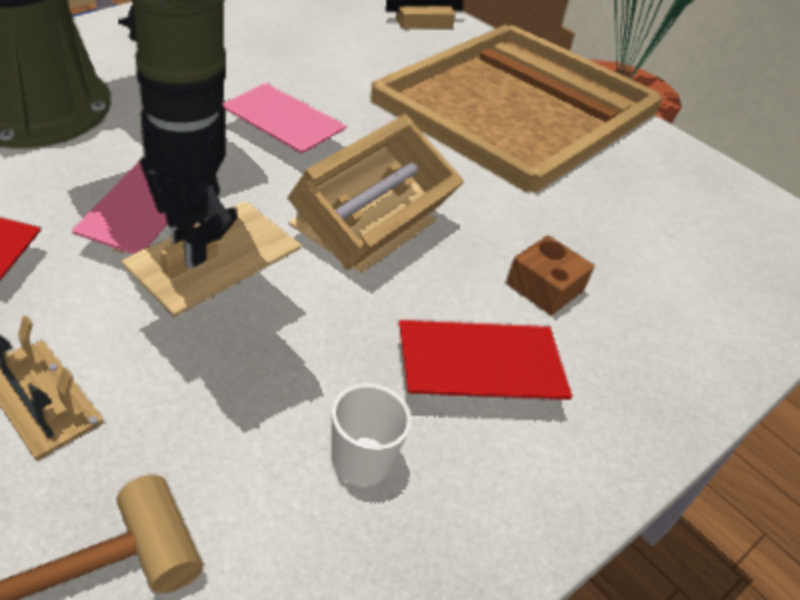

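>>> carry_out --targets '[-0.1, 0, 2.5, 0.004, -0.003, 0.002, 0, -0.3, 0, 5, 0.004, -0.003, 0.002, 0, -0.5, 0.05, 7, 0.004, -0.003, 0.002, 0, -0.5, 0.05, 7.8, 0.004, -0.003, 0.002, 0, -0.5, 0.05, 8.1, 0.004, -0.003, 0.002, 0]'

```text
time_s: 5.95
eef_pos: [0.5325, -0.0344, 0.1929]
orientation: [-2.127, -2.306, 0.006]
contact_force: [0.0, 0.8, -1.2]
width: 0.0148
```

```bash
python3 - <<'E'
from d import *
st();delta(lay(.033))
snap("scene",7);crop("scene",7,(205,125,325,245),6)
E
```

```text
5.95 pos [ 0.5325 -0.0344  0.1929] q [-0.06  0.38 -0.49  0.71 -0.    1.43] F [ 0.   0.8 -1.2] M [-0.02 -0.02  0.01] w 14.8
grasp [ 0.5316 -0.0344  0.0379] in case [ -11.1 -285.6   -0.8] clip [  8.4 179.4  37.9]
shift cm [-0.1  -0.01  0.49] rot [-0.0061 -0.0008  0.0009]
```

View pics/scene7_205_125.png

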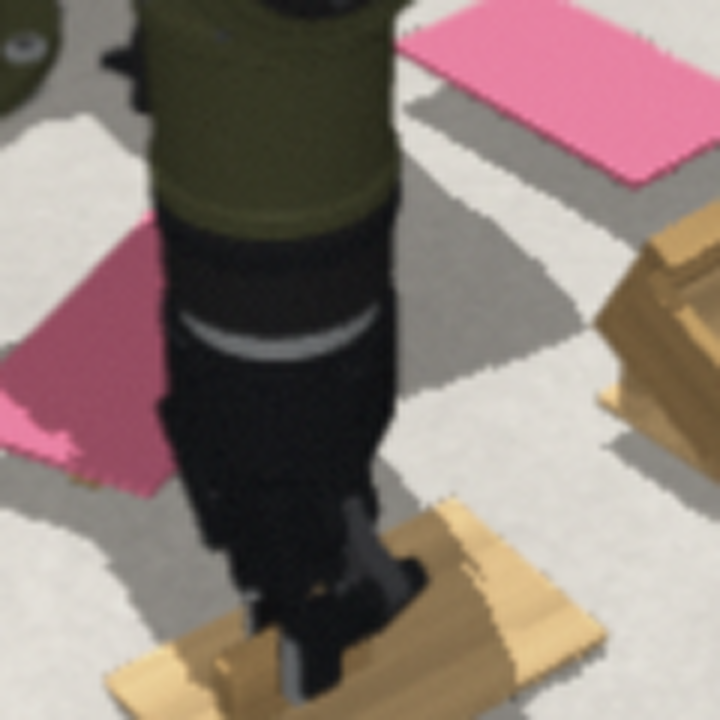

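Still a few mm up; lower gently to contact.

>>> carry_out --targets '[-0.05, 0, 0.15, -0.003, 0, 0, 0, -0.05, 0, 0.3, -0.006, 0, 0, 0, -0.05, 0, 0.45, -0.006, 0, 0, 0, -0.05, 0, 0.55, -0.006, 0, 0, 0, -0.05, 0, 0.55, -0.006, 0, 0, 0]'

```text
time_s: 6.5
eef_pos: [0.533, -0.0349, 0.1882]
orientation: [2.129, 2.309, 0.003]
contact_force: [0.8, 0.9, -0.0]
width: 0.0147
```

```bash
python3 - <<'E'
from d import *
st()
E
```

```text
6.5 pos [ 0.533  -0.0349  0.1882] q [-0.07  0.38 -0.5   0.69  0.    1.42] F [ 0.8  0.9 -0. ] M [-0.01  0.    0.02] w 14.7
grasp [ 0.5333 -0.0349  0.0332] in case [  -7.6 -286.3   -4.4] clip [ 10.  178.8  33.2]
```

Contact begins (force went from −1.2 to 0). One more mm.

>>> carry_out --targets '[0, 0, 0.1, 0, 0, 0, 0, 0, 0, 0.15, 0, 0, 0, 0, 0, 0, 0.2, 0, 0, 0, 0, 0, 0, 0.2, 0, 0, 0, 0, 0, 0, 0.2, 0, 0, 0, 0]'

```text
time_s: 7.0
eef_pos: [0.5331, -0.035, 0.1872]
orientation: [2.129, 2.309, 0.003]
contact_force: [-3.9, -0.8, 10.1]
width: 0.0149
```

```bash
python3 - <<'E'
from d import *
st()
E
```

```text
7.0 pos [ 0.5331 -0.035   0.1872] q [-0.07  0.38 -0.5   0.69  0.    1.42] F [-3.9 -0.8 10.1] M [0.05 0.8  0.04] w 14.9
grasp [ 0.5335 -0.0349  0.0322] in case [  -7.1 -286.3   -5.3] clip [ 10.2 178.7  32.2]
```

>>> carry_out --targets '[0, 0, 0, 0, 0, 0, 0.5, 0, 0, 0, 0, 0, 0, 0.5, 0, 0, 0, 0, 0, 0, 0.5, 0, 0, -1, 0, 0, 0, 0.5, 0, 0, -4, 0, 0, 0, 0.5]'

```text
time_s: 7.5
eef_pos: [0.5313, -0.0349, 0.2245]
orientation: [-2.127, -2.307, 0.003]
contact_force: [0.4, -0.6, 0.4]
width: 0.0429
```

```bash
cat >> h.py <<'E'
def bargoal(z,x=0,y=0): return lidgoal(x,y,z)
E
python3 - <<'E'
from d import *
st();delta(bargoal(130))
snap("scene",8);crop("scene",8,(205,125,405,265),4);snap("top",8)
E
```

```text
7.5 pos [ 0.5313 -0.0349  0.2245] q [-0.07  0.33 -0.46  0.78  0.    1.42] F [ 0.4 -0.6  0.4] M [ 0.02 -0.01  0.01] w 42.9
grasp [ 0.5308 -0.0347  0.0695] in case [ -25.2 -285.8   27.5] clip [  7.5 179.1  69.5]
shift cm [29.54 10.83 -6.78] rot [ 0.4326 -0.0182 -0.0765]
```

View pics/scene8_205_125.png

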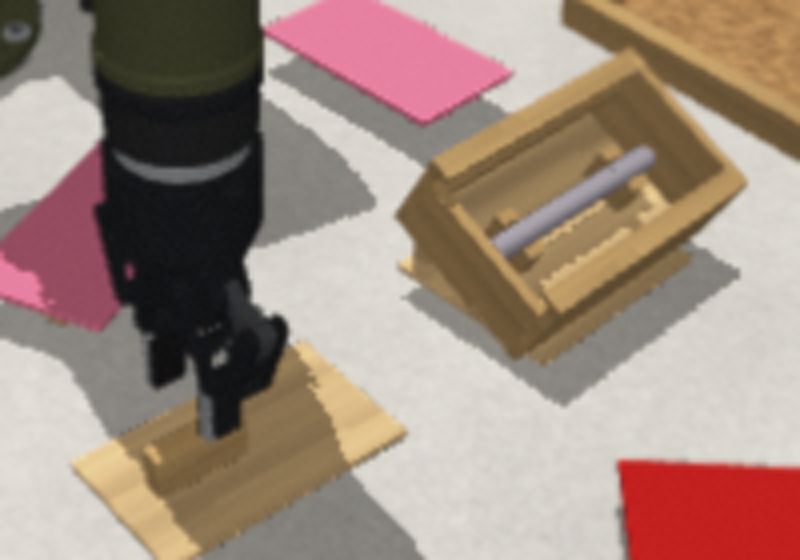

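View pics/top8.png

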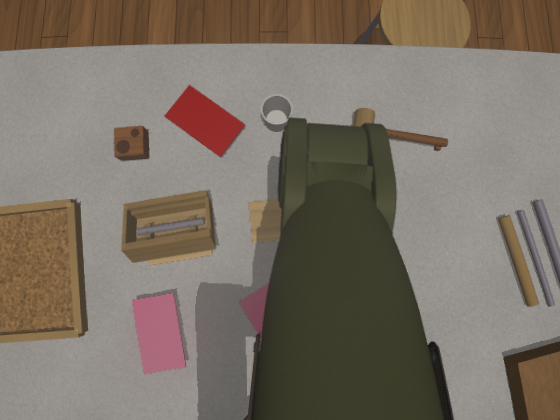

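```bash
python3 - <<'E'
from h import *
crop("top",8,(115,180,225,270),7);crop("scene",8,(295,135,400,215),7)
e=np.array([[0,75,29],[0,-75,29]])/1e3
for n,o in (("top",(115,180)),("scene",(295,135))): print(n,np.round((proj(n,tf(TC,e))+.5-o)*7))
E
```

```text
top [[152. 370.]
 [621. 294.]]
scene [[503. 204.]
 [232. 374.]]
```

View pics/top8_115_180.png

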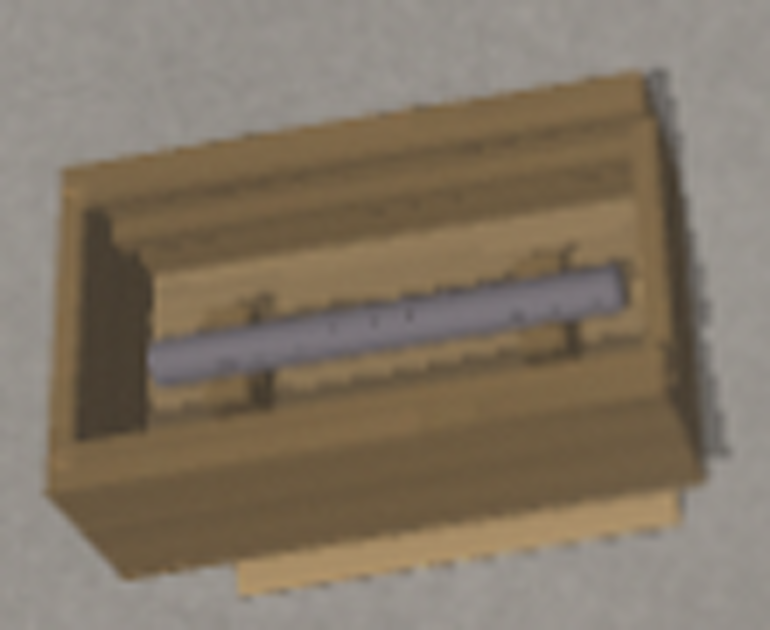

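View pics/scene8_295_135.png

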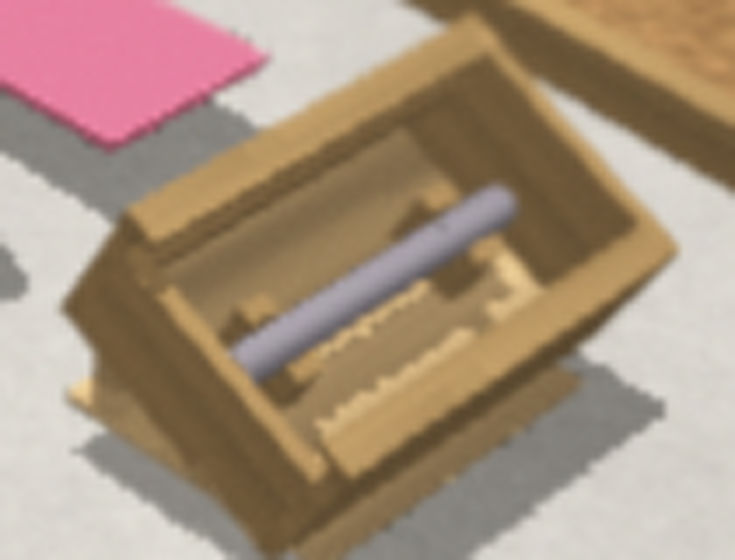

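```bash
python3 - <<'E'
from h import *
un=lambda c,o:(o[0]+(c[0]+.5)/7-.5,o[1]+(c[1]+.5)/7-.5)
p,e=tri(un((508,203),(295,135)),un((153,363),(115,180)));print(p,e,tf(np.linalg.inv(TC),p)*1e3)
o,r=ray("top",*un((387,325),(115,180)))
for n,c in(("top",(387,325)),):
    for z in(27,29,31):
        Ti=np.linalg.inv(TC);a=tf(Ti,o)[0];b=Ti[:3,:3]@r;t=(z/1e3-a[2])/b[2];print(z,(a+b*t)*1e3)
E
```

```text
[0.49903337 0.32474182 0.06210462] 0.0012987397944645336 [[ 1.15347825 74.20078765 31.54789194]]
27 [ 3.44064255 -0.11515809 27.        ]
29 [ 2.20630671 -0.69730268 29.        ]
31 [ 0.97197087 -1.27944726 31.        ]
```

>>> carry_out --targets '[0, 0, -5, 0, 0, 0, 0.5, 4, 2, -10, 0.15, 0, -0.02, 0.5, 9, 4, -12, 0.28, -0.01, -0.05, 0.5, 14, 6, -12, 0.433, -0.018, -0.077, 0.5, 19, 8, -12, 0.433, -0.018, -0.077, 0.5]'

```text
time_s: 8.1
eef_pos: [0.5873, 0.1278, 0.344]
orientation: [-1.83, -2.147, 0.478]
contact_force: [1.3, -0.1, -1.4]
width: 0.043
```

```bash
python3 - <<'E'
from d import *
st();delta(bargoal(130,1,-1))
E
```

```text
8.1 pos [0.5873 0.1278 0.344 ] q [0.21 0.59 0.17 1.59 0.02 1.62] F [ 1.3 -0.1 -1.4] M [ 0.03 -0.54 -0.04] w 43.0
grasp [0.5226 0.1172 0.2036] in case [ -67.4 -134.4  155.7] clip [ 10.9 331.2 203.6]
shift cm [13.33  6.82  2.55] rot [-0.0005  0.0015 -0.0005]
```

>>> carry_out --targets '[4.4, 2.3, 0.8, 0, 0, 0, 0.5, 8.8, 4.6, 1.6, 0, 0, 0, 0.5, 13.3, 6.8, 2.6, 0, 0, 0, 0.5, 13.3, 6.8, 2.6, 0, 0, 0, 0.5, 13.3, 6.8, 2.6, 0, 0, 0, 0.5]'

```text
time_s: 8.6
eef_pos: [0.615, 0.267, 0.2902]
orientation: [-1.829, -2.152, 0.475]
contact_force: [-0.3, -0.5, 0.4]
width: 0.0428
```

```bash
python3 - <<'E'
from d import *
st();delta(bargoal(35,1,-1))
E
```

```text
8.6 pos [0.615  0.267  0.2902] q [0.39 0.75 0.33 1.58 0.09 1.78] F [-0.3 -0.5  0.4] M [ 0.04 -0.41  0.  ] w 42.8
grasp [0.5508 0.2563 0.1495] in case [  0.7  -1.6 127.8] clip [ 49.6 467.8 149.5]
shift cm [0.04 0.05 9.28] rot [0.0031 0.0027 0.002 ]
```

>>> carry_out --targets '[0, 0.05, 2, 0.003, 0.003, 0.002, 0.5, 0, 0.05, 4, 0.003, 0.003, 0.002, 0.5, 0, 0.05, 5.5, 0.003, 0.003, 0.002, 0.5, 0, 0.05, 7, 0.003, 0.003, 0.002, 0.5, 0, 0.05, 7, 0.003, 0.003, 0.002, 0.5]'

```text
time_s: 9.1
eef_pos: [0.5861, 0.2592, 0.2272]
orientation: [-1.833, -2.142, 0.475]
contact_force: [0.2, 0.0, -1.0]
width: 0.0425
```

```bash
python3 - <<'E'
from d import *
st();delta(bargoal(35,1,-1))
snap("scene",9);crop("scene",9,(295,85,425,215),5)
E
```

```text
9.1 pos [0.5861 0.2592 0.2272] q [0.39 0.74 0.16 1.42 0.1  1.79] F [ 0.2  0.  -1. ] M [ 0.04 -0.39  0.04] w 42.5
grasp [0.5213 0.2491 0.0868] in case [-0.2 -4.  58.1] clip [ 19.6 462.9  86.8]
shift cm [0.33 0.11 2.31] rot [-0.0005 -0.0018 -0.0038]
```

View pics/scene9_295_85.png

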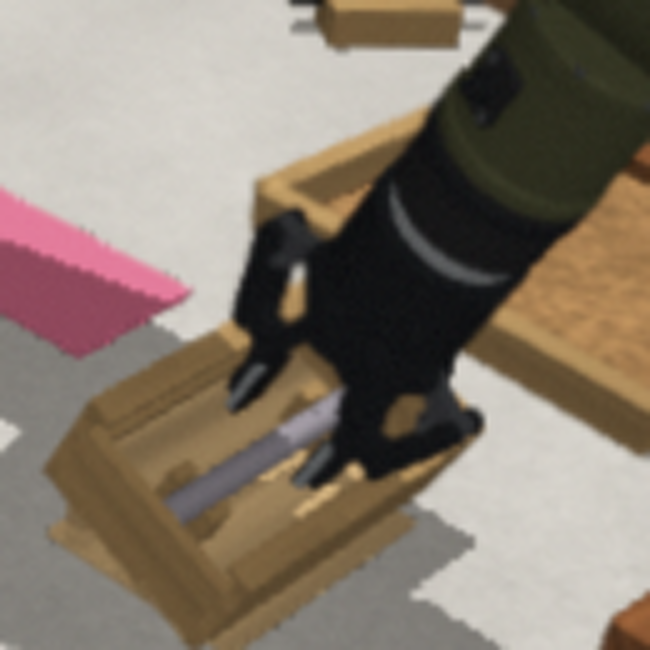

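>>> carry_out --targets '[0.15, 0.1, 0.8, 0, 0, 0, 0.5, 0.3, 0.1, 1.6, 0, 0, 0, 0.5, 0.3, 0.1, 2.2, 0, 0, 0, 0.5, 0.3, 0.1, 2.2, 0, 0, 0, 0.5, 0.3, 0.1, 2.2, 0, 0, 0, 0.5]'

```text
time_s: 9.65
eef_pos: [0.579, 0.263, 0.2089]
orientation: [-1.833, -2.146, 0.469]
contact_force: [1.3, -2.2, 7.6]
width: 0.0426
```

```bash
python3 - <<'E'
from d import *
st();delta(bargoal(35,1,-1))
E
```

```text
9.65 pos [0.579  0.263  0.2089] q [0.4  0.74 0.12 1.37 0.1  1.79] F [ 1.3 -2.2  7.6] M [-0.06 -0.43 -0.  ] w 42.6
grasp [0.5149 0.253  0.0681] in case [ 2.6  0.9 38.8] clip [ 13.5 467.3  68.1]
shift cm [-0.15 -0.08  0.38] rot [ 0.0048 -0.0024 -0.0018]
```

```bash
python3 - <<'E'
from d import *
snap("scene",10);crop("scene",10,(295,85,405,195),6)
E
```

```text
(no output)
```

View pics/scene10_295_85.png

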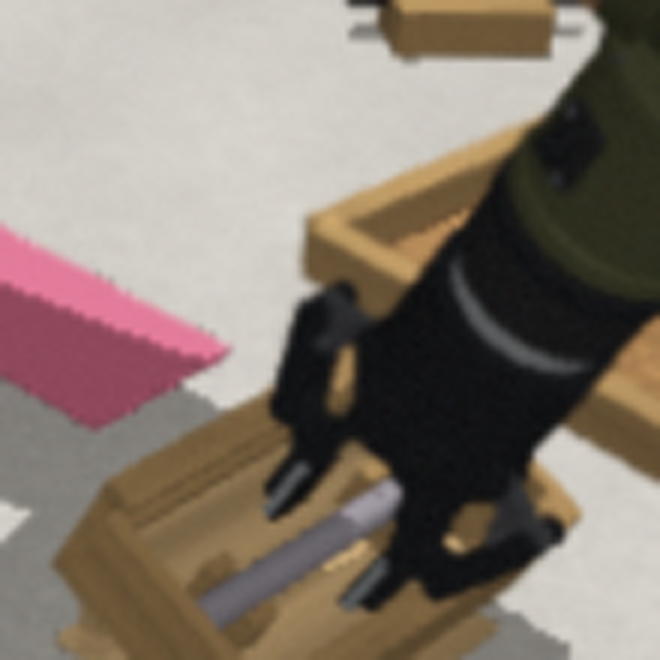

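>>> carry_out --targets '[0, 0, -0.8, 0, 0, 0, 0.33, 0, -0.1, -0.8, 0, 0, 0, 0.33, -0.15, -0.1, -0.8, 0, 0, 0, 0.33, -0.15, -0.1, -0.4, 0, 0, 0, 0.33, -0.15, -0.1, -0.2, 0, 0, 0, 0.33]'

```text
time_s: 10.2
eef_pos: [0.578, 0.261, 0.2088]
orientation: [-1.832, -2.144, 0.474]
contact_force: [-0.2, -0.4, 0.0]
width: 0.0277
```

```bash
python3 - <<'E'
from d import *
st();delta(bargoal(35,1,-1))
snap("scene",11);crop("scene",11,(295,85,405,195),6)
E
```

```text
10.2 pos [0.578  0.261  0.2088] q [0.4  0.74 0.11 1.37 0.1  1.79] F [-0.2 -0.4  0. ] M [ 0.08 -0.45 -0.03] w 27.7
grasp [0.5134 0.251  0.0683] in case [ 0.8 -0.9 38.2] clip [ 11.9 465.3  68.3]
shift cm [0.02 0.03 0.32] rot [ 0.0008 -0.0018 -0.0021]
```

View pics/scene11_295_85.png

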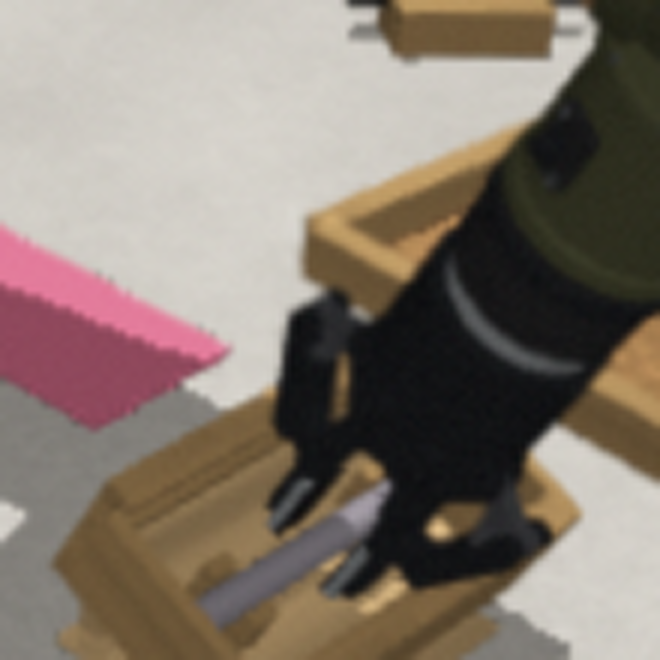

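Contact gone, bar is between the pads. Down 4 mm more.

>>> carry_out --targets '[0, 0, 0.2, 0, 0, 0, 0.33, 0, 0, 0.4, 0, 0, 0, 0.33, 0, 0, 0.4, 0, 0, 0, 0.33, 0, 0, 0.4, 0, 0, 0, 0.33, 0, 0, 0.4, 0, 0, 0, 0.33]'

```text
time_s: 10.75
eef_pos: [0.577, 0.261, 0.2065]
orientation: [-1.833, -2.145, 0.471]
contact_force: [1.1, -0.1, 6.2]
width: 0.028
```

```bash
python3 - <<'E'
from d import *
st();delta(bargoal(35,1,-1))
E
```

```text
10.75 pos [0.577  0.261  0.2065] q [0.4  0.74 0.11 1.36 0.1  1.79] F [ 1.1 -0.1  6.2] M [-0.08 -0.35  0.03] w 28.0
grasp [0.5127 0.251  0.0659] in case [ 1.2 -0.8 35.7] clip [ 11.1 465.4  65.9]
shift cm [0.01 0.02 0.07] rot [ 0.0027 -0.0022 -0.002 ]
```

>>> carry_out --targets '[0, 0, -0.1, 0, 0, 0, 0, 0, 0, -0.1, 0, 0, 0, 0, 0, 0, -0.1, 0, 0, 0, 0, 0, 0, -0.1, 0, 0, 0, 0, 0, 0, -0.1, 0, 0, 0, 0]'

```text
time_s: 11.25
eef_pos: [0.5771, 0.261, 0.2069]
orientation: [-1.832, -2.144, 0.473]
contact_force: [-1.2, -0.1, 3.6]
width: 0.0137
```

```bash
python3 - <<'E'
from d import *
st()
E
```

```text
11.25 pos [0.5771 0.261  0.2069] q [0.4  0.74 0.11 1.36 0.1  1.79] F [-1.2 -0.1  3.6] M [0.03 0.08 0.08] w 13.7
grasp [0.5126 0.251  0.0664] in case [ 0.9 -0.7 36.1] clip [ 11.  465.4  66.4]
```

>>> carry_out --targets '[0, 0, -0.5, 0, 0, 0, 0, 0, 0, -1.5, 0, 0, 0, 0, 0, 0, -3, 0, 0, 0, 0, 0, 0, -5, 0, 0, 0, 0, 0, 0, -7, 0, 0, 0, 0]'

```text
time_s: 11.75
eef_pos: [0.6069, 0.2656, 0.2712]
orientation: [-1.832, -2.145, 0.472]
contact_force: [1.2, -0.1, -1.6]
width: 0.0139
```

```bash
python3 - <<'E'
from d import *
st()
snap("scene",12);crop("scene",12,(295,65,405,205),5)
snap("top",12);crop("top",12,(115,160,235,270),6)
E
```

```text
11.75 pos [0.6069 0.2656 0.2712] q [0.39 0.75 0.28 1.53 0.1  1.78] F [ 1.2 -0.1 -1.6] M [ 0.06 -0.63  0.02] w 13.9
grasp [0.5424 0.2556 0.1306] in case [  1.1  -1.  107.1] clip [ 41.1 467.7 130.6]
```

View pics/scene12_295_65.png

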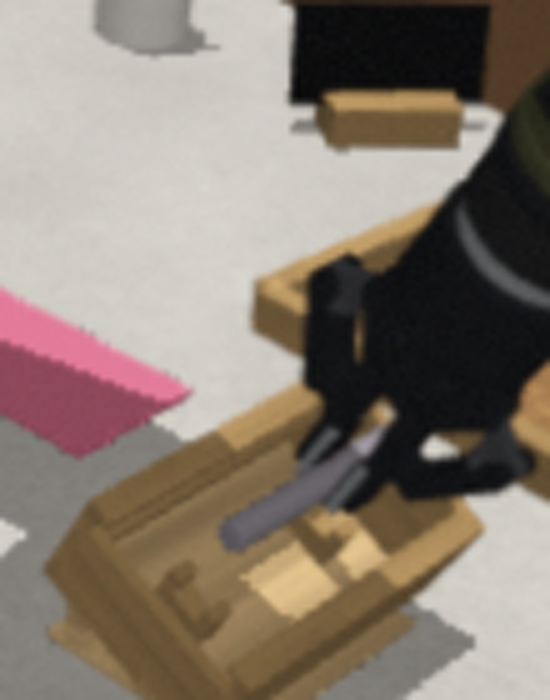

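```bash
cat >> h.py <<'E'
def clipgoal(z,x=0,y=0,yaw=0): 
    a=R.from_euler('z',yaw).apply(TK[:3,1])
    return goal(tf(TK,np.array([x,y,z])/1e3)[0],a,[0,0,-1])
E
python3 - <<'E'
from d import *
delta(clipgoal(200))
E
```

```text
shift cm [-46.28 -16.64  -1.49] rot [-0.3447 -0.3212 -1.4651]
```

>>> carry_out --targets '[0, 0, -4.5, 0, 0, 0, 0, -5, -2.5, -6.5, -0.034, -0.032, -0.146, 0, -9.5, -4, -6.5, -0.068, -0.064, -0.292, 0, -14, -5.5, -6.5, -0.102, -0.096, -0.438, 0, -18.5, -7, -6.5, -0.136, -0.128, -0.584, 0]'

```text
time_s: 12.35
eef_pos: [0.5991, 0.0768, 0.3579]
orientation: [-1.167, -2.698, 0.318]
contact_force: [0.7, 0.4, -1.9]
width: 0.0138
```

```bash
python3 - <<'E'
from d import *
st();delta(clipgoal(180))
E
```

```text
12.35 pos [0.5991 0.0768 0.3579] q [ 0.15  0.49  0.08  1.43 -0.08  0.98] F [ 0.7  0.4 -1.9] M [ 0.12 -0.42  0.02] w 13.8
grasp [0.56   0.0579 0.2091] in case [ -44.8 -198.9  172.3] clip [ 43.7 269.3 209.1]
shift cm [-17.33 -23.13   7.31] rot [-0.2145 -0.1999 -0.8861]
```

>>> carry_out --targets '[-3, -4, 0.5, -0.033, -0.03, -0.136, 0, -6, -8, 1.5, -0.066, -0.06, -0.272, 0, -9, -12, 2.5, -0.099, -0.092, -0.409, 0, -12, -16, 4, -0.132, -0.123, -0.545, 0, -15, -20, 5.5, -0.165, -0.154, -0.682, 0]'

```text
time_s: 12.85
eef_pos: [0.5489, -0.1579, 0.3481]
orientation: [-0.225, -3.085, 0.084]
contact_force: [0.5, 0.2, -3.1]
width: 0.0138
```

```bash
python3 - <<'E'
from d import *
st();delta(clipgoal(180))
E
```

```text
12.85 pos [ 0.5489 -0.1579  0.3481] q [-0.26  0.31 -0.19  1.11 -0.06 -0.12] F [ 0.5  0.2 -3.1] M [ 0.1  -0.06 -0.01] w 13.8
grasp [ 0.541  -0.1657  0.1935] in case [ -87.3 -416.7  135.2] clip [  7.8  47.7 193.5]
shift cm [ 0.32 -5.64  1.65] rot [-0.0527 -0.0493 -0.2215]
```

>>> carry_out --targets '[0.1, -2, 0.5, -0.025, -0.024, -0.11, 0, 0.3, -4, 1, -0.053, -0.049, -0.222, 0, 0.3, -5.6, 1.6, -0.053, -0.049, -0.222, 0, 0.3, -5.6, 1.6, -0.053, -0.049, -0.222, 0, 0.3, -5.6, 1.6, -0.053, -0.049, -0.222, 0]'

```text
time_s: 13.35
eef_pos: [0.5378, -0.2118, 0.3355]
orientation: [0.107, -3.137, 0.0]
contact_force: [-0.9, -0.0, -1.6]
width: 0.0137
```

```bash
python3 - <<'E'
from d import *
st();delta(clipgoal(180))
snap("scene",13);snap("top",13);crop("scene",13,(130,170,230,310),5);crop("top",13,(335,165,415,265),6)
E
```

```text
13.35 pos [ 0.5378 -0.2118  0.3355] q [-0.37  0.31 -0.21  1.05 -0.   -0.44] F [-0.9 -0.  -1.6] M [ 0.05 -0.01  0.01] w 13.7
grasp [ 0.5374 -0.2118  0.1805] in case [ -91.7 -461.6  118.9] clip [  0.7   2.  180.5]
shift cm [ 0.12 -0.2   0.05] rot [-0.     -0.003  -0.0072]
```

View pics/scene13_130_170.png

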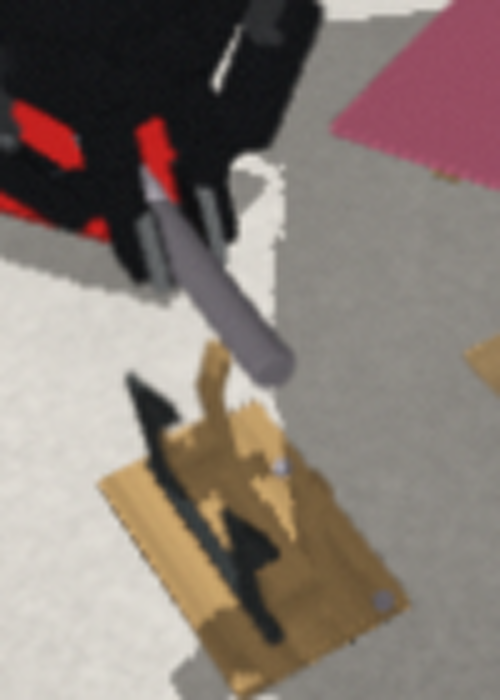

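View pics/top13_335_165.png

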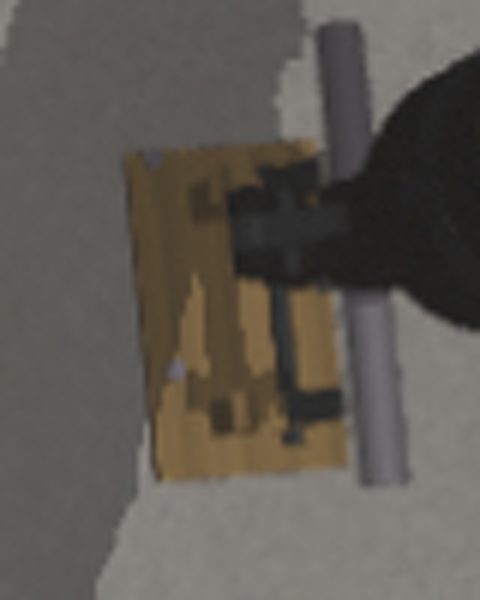

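```bash
cat > bar.py <<'E'
from d import *
def barfit(tag,zlo=100):
    out={}
    for n in("top","scene"):
        f=np.load(f"pics/{n}{tag}.npz");p=f["p"].astype(int);c=cloud(n,f["d"]);m=tf(np.linalg.inv(TK),c.reshape(-1,3)).reshape(c.shape)*1e3
        # bar colour: bluish grey
        b=(p[...,2]-p[...,1]>4)&(p[...,2]-p[...,0]>-4)&(abs(m[...,0])<110)&(abs(m[...,1])<60)&(m[...,2]>zlo)&(m[...,2]<zlo+110)&(f["d"]>0)
        q=m[b]
        if len(q)<20: print(n,len(q));continue
        # fit line y=a+bx
        A=np.c_[np.ones(len(q)),q[:,0]]
        cy=np.linalg.lstsq(A,q[:,1],rcond=None)[0];cz=np.linalg.lstsq(A,q[:,2],rcond=None)[0]
        print(n,len(q),"x",np.round(np.percentile(q[:,0],[0,1,99,100]),1),"y0,slope",np.round(cy,3),"z0,slope",np.round(cz,3))
        from scipy.optimize import least_squares
        def res(v):
            d=np.array([1,v[2],v[3]]);d/=np.linalg.norm(d);w=q-np.array([0,v[0],v[1]]);w=w-np.outer(w@d,d);return np.linalg.norm(w,axis=1)-8
        s=least_squares(res,[cy[0],cz[0]-6,cy[1],cz[1]],loss='soft_l1');print("   cyl y,z,slopes",np.round(s.x,3),"rms",np.round(np.sqrt(np.mean(s.fun**2)),2))
E
python3 - <<'E'
from bar import *
barfit(13,130)
un=lambda c,o,k:(o[0]+(c[0]+.5)/k-.5,o[1]+(c[1]+.5)/k-.5)
p,e=tri(un((273,368),(130,170),5),un((340,28),(335,165),6));print(tf(np.linalg.inv(TK),p)*1e3,e)
E
```

```text
top 135 x [-70.4 -70.2 -14.9 -14.7] y0,slope [ 3.683e+00 -3.000e-03] z0,slope [ 1.80462e+02 -9.00000e-03]
   cyl y,z,slopes [ 5.35600e+00  1.73055e+02  3.40000e-02 -9.00000e-03] rms 1.23
scene 291 x [-26.7 -23.   76.6  77.5] y0,slope [ 1.791 -0.032] z0,slope [ 1.83696e+02 -6.30000e-02]
   cyl y,z,slopes [ 1.11300e+00  1.74006e+02  2.10000e-02 -4.00000e-03] rms 7.96
[[ 75.06314957   1.85607237 176.1005282 ]] 0.0008362328480948089
```

>>> carry_out --targets '[0.1, -0.2, 2, 0, -0.003, -0.007, 0, 0.1, -0.2, 4, 0, -0.003, -0.007, 0, 0.1, -0.2, 6, 0, -0.003, -0.007, 0, 0.1, -0.2, 7.5, 0, -0.003, -0.007, 0, 0.1, -0.2, 7.5, 0, -0.003, -0.007, 0]'

```text
time_s: 13.95
eef_pos: [0.5363, -0.2126, 0.259]
orientation: [0.123, -3.137, -0.002]
contact_force: [-0.8, 0.1, -2.4]
width: 0.0138
```

```bash
python3 - <<'E'
from bar import *
st();delta(clipgoal(100))
snap("scene",14);snap("top",14);crop("scene",14,(130,200,230,310),6);crop("top",14,(335,165,415,265),6)
E
```

```text
13.95 pos [ 0.5363 -0.2126  0.259 ] q [-0.38  0.37 -0.32  0.89  0.   -0.46] F [-0.8  0.1 -2.4] M [-0.    0.    0.03] w 13.8
grasp [ 0.536  -0.2125  0.104 ] in case [ -60.7 -462.1   49. ] clip [ -0.7   1.5 104. ]
shift cm [-0.04 -0.13  0.4 ] rot [ 0.0012 -0.0022  0.0029]
```

View pics/scene14_130_200.png

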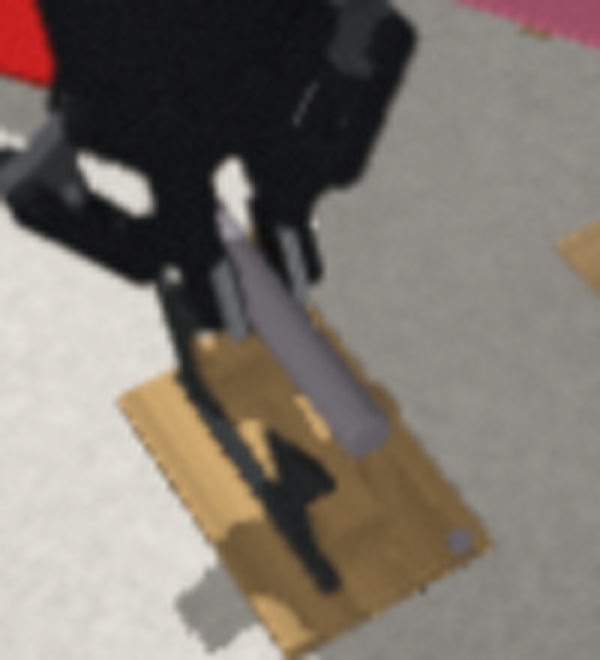

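View pics/top14_335_165.png

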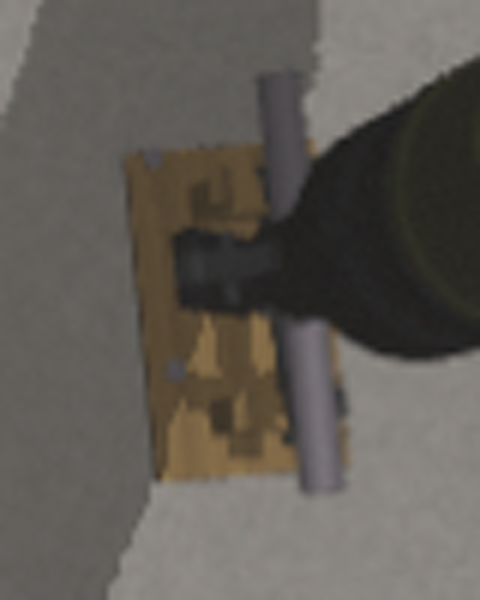

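```bash
python3 - <<'E'
from h import *
for y in(-1.5,1.5,4.5):
    e=tf(TK,np.array([[75,y,97.5],[-75,y,97.5]])/1e3)
    print(y,"top",np.round((proj("top",e)+.5-(335,165))*6),"scene",np.round((proj("scene",e)+.5-(130,200))*6))
# prong/leaf: known tops
E
```

```text
-1.5 top [[285.  77.]
 [329. 497.]] scene [[361. 448.]
 [148. 157.]]
1.5 top [[277.  77.]
 [321. 497.]] scene [[370. 443.]
 [156. 153.]]
4.5 top [[269.  78.]
 [313. 498.]] scene [[379. 439.]
 [165. 150.]]
```

>>> carry_out --targets '[0, -0.15, 0.5, 0, -0.002, 0.003, 0, 0, -0.15, 1.2, 0, -0.002, 0.003, 0, 0, -0.15, 2, 0, -0.002, 0.003, 0, 0, -0.15, 2.5, 0, -0.002, 0.003, 0, 0, -0.15, 2.5, 0, -0.002, 0.003, 0]'

```text
time_s: 14.55
eef_pos: [0.5366, -0.2154, 0.2351]
orientation: [-0.117, 3.138, 0.0]
contact_force: [-0.4, 0.2, -1.1]
width: 0.0137
```

```bash
python3 - <<'E'
from bar import *
st();delta(clipgoal(44.5))
snap("scene",15);snap("top",15);crop("scene",15,(130,200,230,310),6);crop("top",15,(335,165,415,265),6)
E
```

```text
14.55 pos [ 0.5366 -0.2154  0.2351] q [-0.38  0.39 -0.34  0.83  0.   -0.46] F [-0.4  0.2 -1.1] M [-0.03 -0.04 -0.02] w 13.7
grasp [ 0.5369 -0.2154  0.0801] in case [ -50.2 -465.1   27.4] clip [-0.  -1.5 80.1]
shift cm [-0.03  0.15  3.56] rot [ 0.0002  0.0018 -0.0011]
```

View pics/scene15_130_200.png

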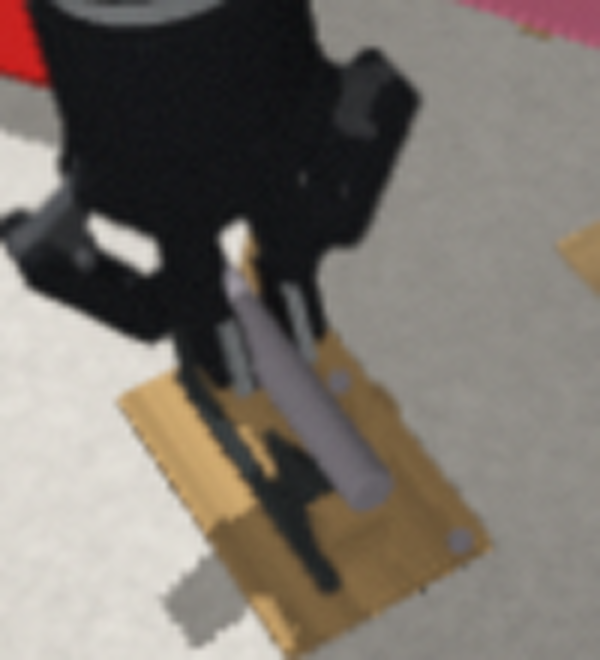

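View pics/top15_335_165.png

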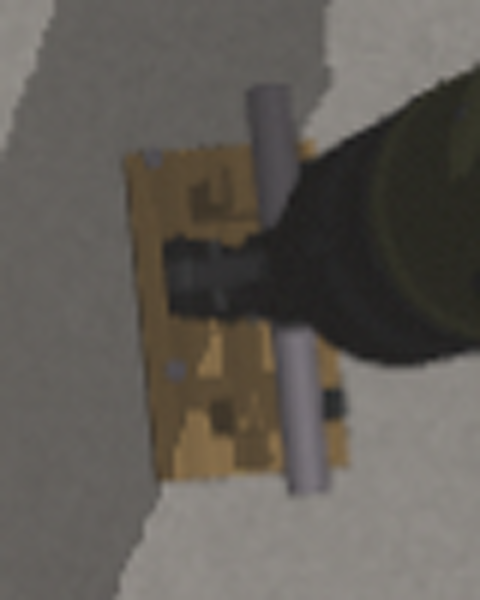

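>>> carry_out --targets '[0, 0.1, 0.5, 0, 0, 0, 0, 0, 0.1, 1, 0, 0, 0, 0, 0, 0.1, 1.5, 0, 0, 0, 0, 0, 0.1, 2, 0, 0, 0, 0, 0, 0.1, 2.5, 0, 0, 0, 0]'

```text
time_s: 15.15
eef_pos: [0.5372, -0.2142, 0.2108]
orientation: [-0.118, 3.136, 0.001]
contact_force: [-0.1, 3.1, -0.5]
width: 0.0138
```

```bash
python3 - <<'E'
from bar import *
st();delta(clipgoal(44.5))
snap("scene",16);crop("scene",16,(130,200,230,310),6)
E
```

```text
15.15 pos [ 0.5372 -0.2142  0.2108] q [-0.38  0.42 -0.37  0.78  0.   -0.46] F [-0.1  3.1 -0.5] M [0.67 0.02 0.03] w 13.8
grasp [ 0.5378 -0.2141  0.0558] in case [ -38.9 -464.     5.9] clip [ 1.  -0.3 55.8]
shift cm [0.04 0.03 1.13] rot [ 0.0004  0.0038 -0.0006]
```

View pics/scene16_130_200.png

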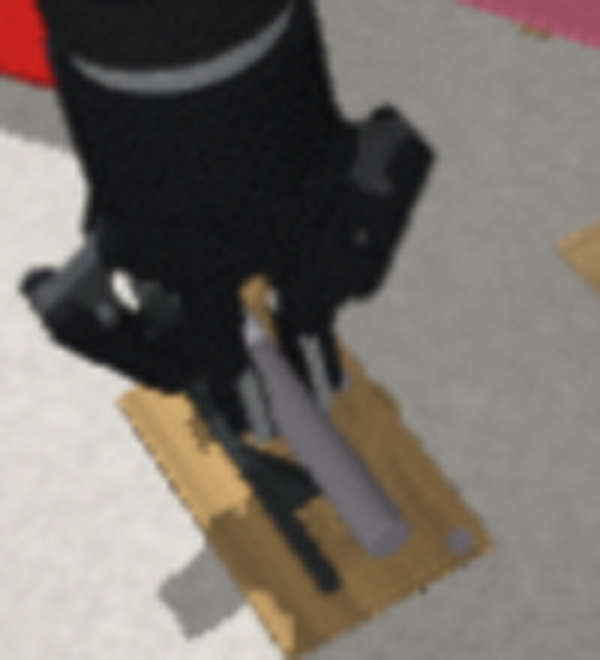

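Bar is being cammed against the jaw (3 N sideways); continue down.

>>> carry_out --targets '[0, 0, 0.3, 0, 0, 0, 0, 0, 0, 0.6, 0, 0, 0, 0, 0, 0, 0.9, 0, 0, 0, 0, 0, 0, 1.15, 0, 0, 0, 0, 0, 0, 1.15, 0, 0, 0, 0]'

```text
time_s: 15.7
eef_pos: [0.5372, -0.215, 0.2002]
orientation: [-0.116, 3.136, -0.003]
contact_force: [-1.9, 1.2, 2.7]
width: 0.0138
```

```bash
python3 - <<'E'
from bar import *
st();delta(clipgoal(44.5))
snap("scene",17);crop("scene",17,(130,200,230,310),6)
E
```

```text
15.7 pos [ 0.5372 -0.215   0.2002] q [-0.38  0.43 -0.38  0.76 -0.   -0.45] F [-1.9  1.2  2.7] M [0.21 0.51 0.02] w 13.8
grasp [ 0.5378 -0.2152  0.0452] in case [ -34.6 -465.1   -3.8] clip [ 0.9 -1.4 45.2]
shift cm [0.03 0.11 0.07] rot [-0.0017  0.0035 -0.0015]
```

View pics/scene17_130_200.png

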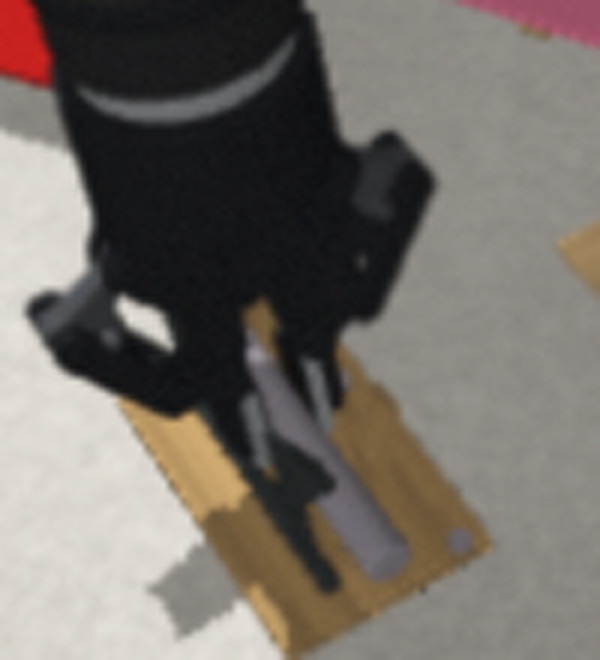

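>>> carry_out --targets '[0, 0.05, 0.1, 0, 0, 0, 0, 0, 0.05, 0.15, 0, 0, 0, 0, 0, 0.05, 0.2, 0, 0, 0, 0, 0, 0.05, 0.2, 0, 0, 0, 0, 0, 0.05, 0.2, 0, 0, 0, 0]'

```text
time_s: 16.25
eef_pos: [0.5372, -0.2148, 0.2]
orientation: [-0.116, 3.135, -0.005]
contact_force: [-7.8, 1.9, 20.0]
width: 0.0137
```

```bash
python3 - <<'E'
from bar import *
st()
E
```

```text
16.25 pos [ 0.5372 -0.2148  0.2   ] q [-0.38  0.43 -0.38  0.76 -0.   -0.45] F [-7.8  1.9 20. ] M [ 0.24  1.69 -0.06] w 13.7
grasp [ 0.5378 -0.2152  0.045 ] in case [ -34.5 -465.1   -4. ] clip [ 0.9 -1.4 45. ]
```

>>> carry_out --targets '[0, 0, -0.15, 0, 0, 0, 0, 0, 0, -0.15, 0, 0, 0, 0.33, 0, 0, -0.15, 0, 0, 0, 0.33, 0, 0, -0.15, 0, 0, 0, 0.33, 0, 0, -0.15, 0, 0, 0, 0.33]'

```text
time_s: 16.75
eef_pos: [0.5372, -0.2141, 0.1989]
orientation: [-0.117, 3.136, -0.001]
contact_force: [-0.1, 0.6, -0.2]
width: 0.0283
```

```bash
python3 - <<'E'
from bar import *
st()
snap("scene",18);crop("scene",18,(130,200,230,310),6)
E
```

```text
16.75 pos [ 0.5372 -0.2141  0.1989] q [-0.38  0.43 -0.38  0.76  0.   -0.45] F [-0.1  0.6 -0.2] M [0.09 0.05 0.02] w 28.3
grasp [ 0.5378 -0.2141  0.0439] in case [ -33.9 -464.    -4.9] clip [ 0.9 -0.3 43.9]
```

View pics/scene18_130_200.png

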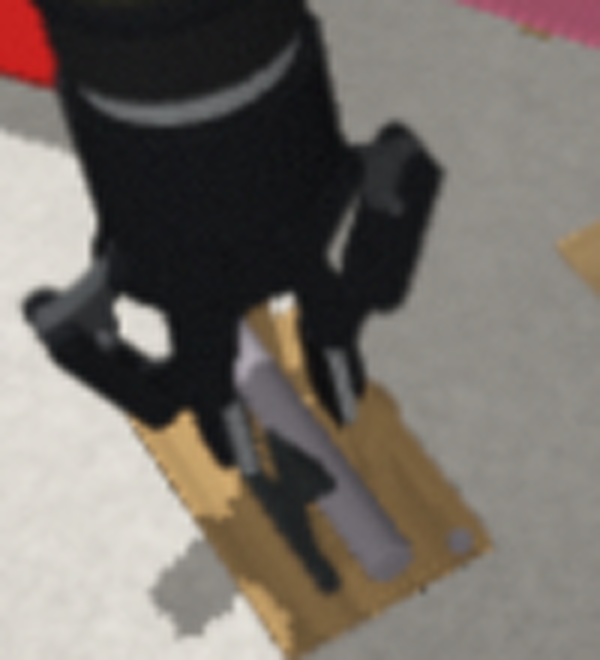

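>>> carry_out --targets '[0, 0, -1, 0, 0, 0, 0.33, 0, 0, -3, 0, 0, 0, 0.33, 0, 0, -7, 0, 0, 0, 0.33, 0, 0, -12, 0, 0, 0, 0.33, 0, 0, -17, 0, 0, 0, 0.33]'

```text
time_s: 17.3
eef_pos: [0.5361, -0.2138, 0.3713]
orientation: [-0.117, 3.136, -0.0]
contact_force: [2.4, -0.3, -0.2]
width: 0.0285
```

```bash
python3 - <<'E'
from bar import *
st()
D=delta(goal([.36,-.36,.22],pose()[0][:3,1],[0,0,-1]))
E
```

```text
17.3 pos [ 0.5361 -0.2138  0.3713] q [-0.38  0.28 -0.16  1.12  0.   -0.45] F [ 2.4 -0.3 -0.2] M [-0.07 -0.02 -0.03] w 28.5
grasp [ 0.5366 -0.2138  0.2163] in case [-107.8 -463.5  150.9] clip [-2.000e-01  1.000e-01  2.163e+02]
shift cm [ 18.65 -13.26  -0.42] rot [-0.0004  0.0031  0.    ]
```

Move the arm aside (towards −y, nearer base) for a clear view.

>>> carry_out --targets '[4, -4, 0, 0, 0, 0, 0.33, 8, -8, -1, 0, 0, 0, 0.33, 11, -12, -2, 0, 0, 0, 0.33, 14, -16, -2, 0, 0, 0, 0.33, 17, -20, -2, 0, 0, 0, 0.33]'

```text
time_s: 17.8
eef_pos: [0.3886, -0.4152, 0.3903]
orientation: [-0.118, 3.134, -0.003]
contact_force: [1.1, 0.3, -0.2]
width: 0.0284
```

>>> carry_out --targets '[0, -4, 0, 0, 0, 0, 0.33, 0, -8, 0, 0, 0, 0, 0.33, 0, -8, 0, 0, 0, 0, 0.33, 0, -8, 0, 0, 0, 0, 0.33, 0, -8, 0, 0, 0, 0, 0.33]'

```text
time_s: 18.3
eef_pos: [0.3957, -0.4928, 0.3888]
orientation: [-0.118, 3.136, 0.0]
contact_force: [-1.0, -0.1, 0.2]
width: 0.028
```

```bash
python3 - <<'E'
from bar import *
st()
snap("scene",19);snap("top",19);crop("scene",19,(130,220,230,310),7);crop("top",19,(335,175,415,255),7)
E
```

```text
18.3 pos [ 0.3957 -0.4928  0.3888] q [-0.89  0.38  0.01  1.2   0.   -0.97] F [-1.  -0.1  0.2] M [ 0.04 -0.    0.02] w 28.0
grasp [ 0.3962 -0.4928  0.2338] in case [-280.9 -716.7   89.5] clip [-161.3 -267.4  233.8]
```

View pics/scene19_130_220.png

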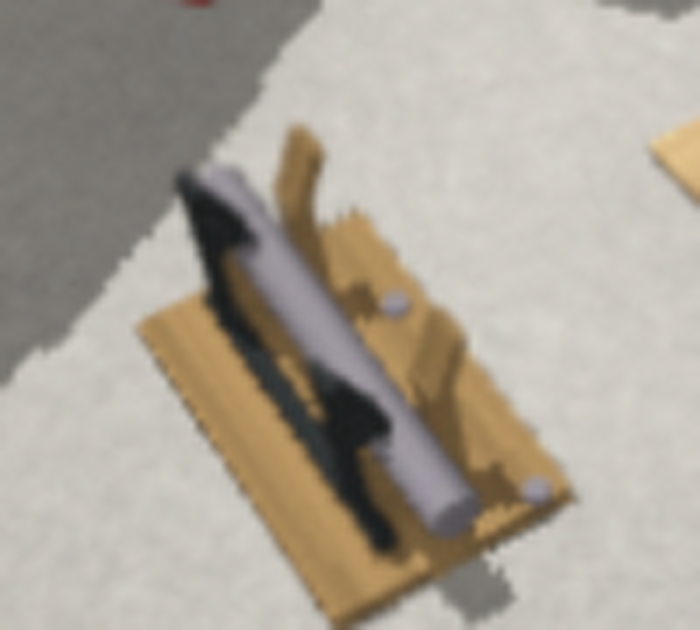

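View pics/top19_335_175.png

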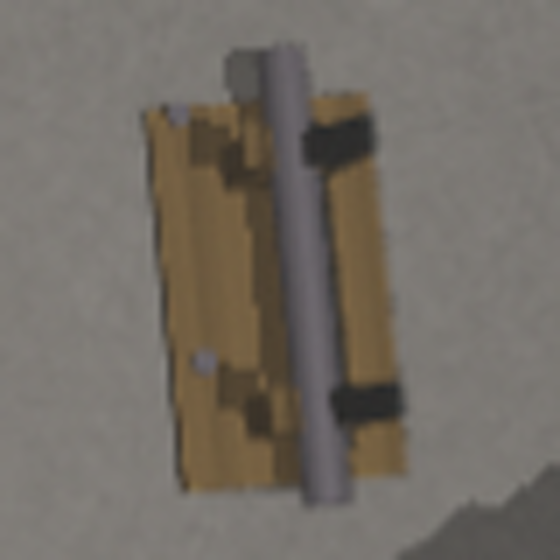

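View pics/scene19.png

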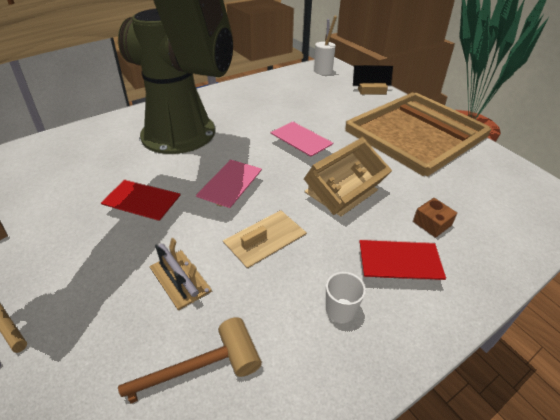

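View pics/top19.png

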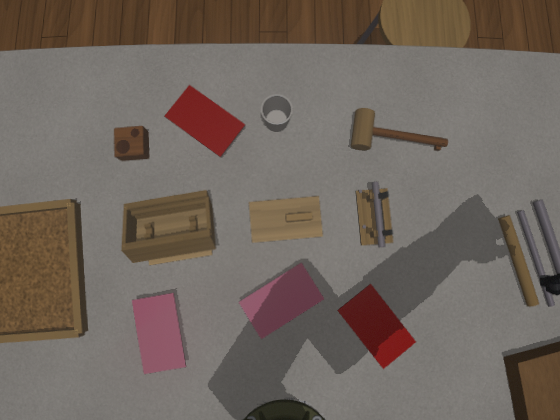

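```bash
python3 - <<'E'
from bar import *
barfit(19,18)
un=lambda c,o,k=7:(o[0]+(c[0]+.5)/k-.5,o[1]+(c[1]+.5)/k-.5)
p,e=tri(un((456,512),(130,220)),un((286,48),(335,175)));print(tf(np.linalg.inv(TK),p)*1e3,e)
for z in(38,42,46):
    q=tf(TK,np.array([[75,0,z],[-75,0,z]])/1e3);print(z,"top",np.round((proj("top",q)+.5-(335,175))*7),"scene",np.round((proj("scene",q)+.5-(130,220))*7))
# lid
f=np.load("pics/top19.npz");c=cloud("top",f["d"])
q=np.concatenate([c[203:236,252:280].reshape(-1,3),c[228:236,252:318].reshape(-1,3)]);A=np.c_[np.ones(len(q)),q[:,:2]-[.53,0]]
s=np.linalg.lstsq(A,q[:,2],rcond=None)[0];print("lid top plane",s,np.std(A@s-q[:,2]))
a=np.load("pics/top0.npz")["p"].astype(int);b=f["p"].astype(int);d=abs(a-b).max(2)
for nme,(x0,y0,x1,y1) in dict(mallet=(345,100,450,155),block=(110,120,152,165),cup=(258,90,296,135)).items(): print(nme,d[y0:y1,x0:x1].max(), (d[y0:y1,x0:x1]>25).sum())
E
```

```text
top 142 x [-70.9 -69.9  72.6  74.2] y0,slope [-0.477 -0.015] z0,slope [ 4.5775e+01 -2.0000e-03]
   cyl y,z,slopes [ 1.7000e-02  3.8345e+01  3.1000e-02 -2.0000e-03] rms 1.45
scene 316 x [-71.7 -68.3  76.2  76.7] y0,slope [-2.018e+00 -2.000e-03] z0,slope [ 4.686e+01 -1.400e-02]
   cyl y,z,slopes [-1.0820e+00  3.9317e+01  9.0000e-03 -5.0000e-03] rms 3.67
[[76.47205867 -1.3005574  43.18451387]] 0.0005815028799377411
38 top [[278.  56.]
 [325. 514.]] scene [[460. 518.]
 [219. 181.]]
42 top [[281.  54.]
 [329. 514.]] scene [[458. 509.]
 [216. 172.]]
46 top [[284.  51.]
 [332. 513.]] scene [[456. 500.]
 [213. 163.]]
lid top plane [ 0.00101005 -0.58186929  0.12449438] 0.05689090943059521
mallet 6 0
block 5 0
cup 5 0
```

```bash
python3 - <<'E'
from h import *
f=np.load("pics/top19.npz");c=cloud("top",f["d"])
q=np.concatenate([c[206:234,256:280].reshape(-1,3),c[226:234,256:314].reshape(-1,3)])
q=q[abs(q[:,2]-.006)<.03];print(len(q))
A=np.c_[np.ones(len(q)),q[:,:2]-[.53,0]]
s=np.linalg.lstsq(A,q[:,2],rcond=None)[0];print("lid top plane",s,np.std(A@s-q[:,2]))
crop("top",19,(240,185,330,255),8)
a=np.load("pics/scene0.npz")["p"];b=np.load("pics/scene19.npz")["p"]
im=np.hstack([cv2.resize(x[255:300,150:205],None,fx=7,fy=7,interpolation=2) for x in(a,b)]);cv2.imwrite("pics/cmp.png",im[:,:,::-1])
E
```

```text
1135
lid top plane [ 0.00614926  0.00373066 -0.00161166] 0.0016142887941420522
```

View pics/cmp.png

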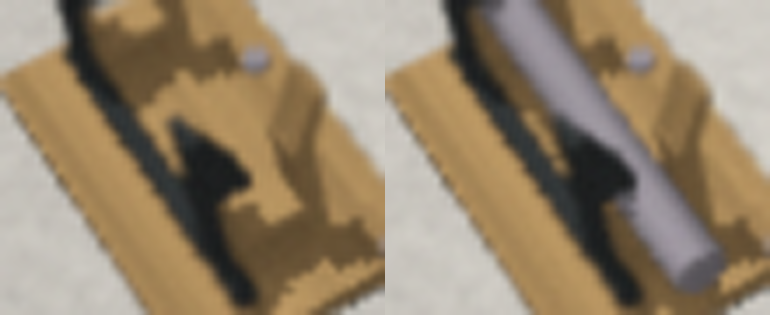

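View pics/top19_240_185.png

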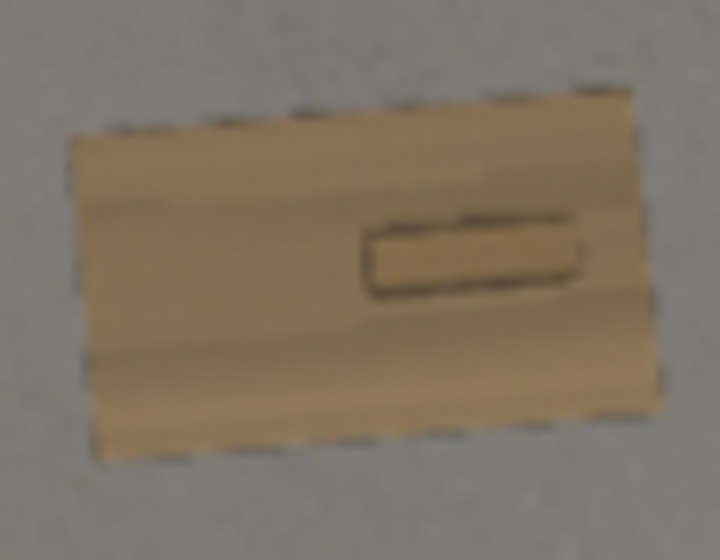

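The lid is flat, with its top at 6.1 mm and a tilt of about 0.004 rad. The jaw leaf sits where it was when shut, with its hook over the bar, and the bystanders haven't moved. I'm handing in.

```bash
python3 -c "
from cell import order;print(order.sign_off())"
```

```text
the job is handed in; nothing more can be done
None
```

I carried out the whole job and handed it in at about 18.5 s of the 53 s allowed; the sign-off gives no verdict. The lid was lifted about 9 mm, slid out over the lip and laid flat on the table, grip up. The bar was taken from the case and pushed down into the fork clip until the jaw sprung shut over it.

**Last checks**
- **Lid:** its top face is about 6.1 mm above the table, matching its 6 mm thickness, and its tilt is about 0.004 rad.
- **Bar height:** the depth images put its axis at 38.3 mm (top camera) and 39.3 mm (scene camera), against a seat height of 38 mm. Pushing down with 20 N moved it no further.
- **Bar sideways:** it is 0 to 1 mm off the seat line by depth, and 2 to 3 mm along the clip from centre.
- **Jaw:** its leaves sit in the same pixels as when it was shut and empty, with the hooks over the bar.
- **Mallet, block and cup:** they are unchanged in the top picture.

**What disagreed**
- One triangulated bar end read 43 mm high. It was a single pixel pick, where an error of about one pixel shifts the height by several mm, so I relied on the depth, the force and the gripper's measured height instead.
- The cylinder fits were rough: 1.5 and 3.7 mm rms, with a slope across the clip of 0.01 to 0.03 rad.
- Going down for the bar, the half-open fingers touched the case at about 8 N. I backed off and narrowed the opening; there was another light touch of about 6 N just before I closed on the bar.

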